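# Gauge the anvil depth under the insert press and lock the reading

## Robot

A 7-joint arm with a two-finger parallel gripper is mounted at the origin on the work surface. World frame = base frame: x ahead of the robot, y to its left, z up, the work surface at z = 0. Lengths are in m, angles in rad, forces in N, time in s.
With the tool pointing down it reaches from about 0.425 to 0.875 m from the base axis. Payload 9.9 kg.
Tool frame: the origin (TCP) lies between the finger pads, 19 mm behind the fingertips; this is the grasp point; z points along the fingers, y is the line along which they close (so a half turn about z gives the same grasp; the last joint's range is limited). The gripper opens to 85 mm and grips with 20 to 120 N. Pads are 22 mm wide; open, the fingers measure 114 mm over their backs; the gripper's body (76 mm by 85 mm) begins 54 mm behind the grasp point. The pads swing forward as they close: fully open they stand 13 mm farther back than shut.
Start: joints at [1.199, 0.576, 0.025, 1.437, -0.015, 1.129, -0.057], TCP at [0.192, -0.647, 0.25] pointing down, gripper open.
Joint ranges: [-2.76, 2.76], [-0.34, 2.15], [-1.52, 1.57], [0.19, 2.46], [-1.09, 4.23], [0.17, 1.99], [-2.82, 2.82]. Speed limits (rad/s): [2.22, 2.22, 3.01, 3.01, 3.14, 3.14, 3.14].

## Interface

Orientations are given as a rotation vector (axis times angle).
In Python, from plant import manip gives the robot as it stands.
- The arm moves only by the tool jog_arm, never from a script. Its argument "moves" is a list of rows, each a list of 3 entries, a list of its own where there are three numbers: the shift along the tool's x, y, z normalised to -1 to 1, where 1 is 500 mm, then the turn, a rotation vector about the tool's x, y, z normalised to -1 to 1, where 1 is 90 degrees, then the closure, from 0 (fully open) to 1 (shut). A call has 1 to 12 rows; each row shifts and turns the commanded pose from where the row before left it, along the tool's axes as they then stand; what a row does not reach is not made up. A row lasts 1/12 s, in which the tool goes at most 41.7 mm and 7.16 degrees, less where a joint would pass 70% of its speed; a pose out of reach is approached as far as the arm can. A call with a number of a shift or a turn outside -1 to 1 is refused whole. A call with a gripper value outside its range is refused whole. The fingers move at their own pace and stop on an object; the grip force is fixed at half the most. Time passes only in rows, so rows that do not move let the fingers close. It gives the time, the measured TCP pose, the force, the opening and the grip force at its end, in the units of the state.
- manip.observe(): the state, without advancing time (a new reading comes with each control period).
- manip.camera(name): name is "side" or "top"; returns a dict with "frame" (400x640x3 uint8, red, green, blue), "intrinsics" (3x3 intrinsics, pixels), "cam_to_world" (4x4, takes a point from camera to world coordinates). Camera axes: x right, y down, z forward; pixel columns grow to the right and rows downward; lengths in m; the calibration is good to about 2 mm. A picture is of the moment at which its call begins. There is no depth.
- manip.sign_off(): hands the job in; it is judged then, once.
Trained networks look in the newest picture that a camera, given by its name, has taken for a name from the list of things; names that differ only in an ending like _2 or _b are one class to them, and where a whole thing is asked for, a point or a joint stands for the part that bears it (a point fixed in the world has none). Each returns a list of dicts, best first, with "p" (0 to 1); they miss things now and then, are a little off and sometimes report something else, mostly with a low value. They report only what shows in the picture. A call takes as long as a camera call. They do not tell look-alikes from the thing itself.
- manip.outline_of(thing, camera): "mask" (400x640 bool, what is visible of it) and "xy" ([column, row] in pixels, amid what is visible of it).
The state is a dict: "t": time; "qpos": joint angles; "qvel": joint speeds; "tau": joint torques, N m; "ee_pos": TCP position; "ee_rot": TCP orientation; "ft_force": force on the tool from outside, world axes, zero at the start; "wrist_torque": the same for the moment, N m; "gripper_width": opening from 0.0 (shut) to 1.0 (fully open); "grip_force": force on a finger pad.
Only numpy, scipy, OpenCV 4.12 (cv2) and the standard library are available. Lean on these libraries where they do the work, as an engineer would, in place of code of your own. Each camera call takes 0.05 s, during which the arm holds its last target. There are 200 camera calls.

## Task

Before anyone works under the ram, isolate the insert press: lift the red locking collar of the toggle on the switch box, flip the lever over to the green side and let the collar drop home. Then take the depth gauge, stand it flat and gently on the steel nest under the ram with its rod still drawn up over the bore, run the rod down gently with its blue knob until it touches the brass anvil, and push the red lock lever right down so that the reading stays. Leave the gauge standing there and do not disturb the other things on the bench.

Things in the scene. Friction and masses are not known exactly. Their poses are not given: they have to be found in the camera images.
- press: Yellow hand press, fixed. Origin: on the bench, on the ram's vertical axis; z up, y towards the column (52 mm thick, at y = 220 mm). Black base 220 (x) by 370 mm (y -90 to 280), 26 high; on it the steel nest, 150 by 150 mm, centred on the ram axis, top face 62 mm above the bench. The 70 mm wide head (x -35 to 35) overhangs from y = -85 to 280, its underside 330 above the bench.
- ram_tip (a point): Lower end of the brass driver tip (14 mm thick) under the head, on the ram axis, 282 mm above the bench, fixed. A tool pointing straight down does not fit between it and the gauge: come in from the press's -x side, leaning about 40 deg towards -x.
- bore (a point): Centre of the mouth of the round 26 mm bore in the nest's top face (62 mm above the bench), right under the driver tip.
- anvil: Brass anvil, 23 mm in diameter and 14 mm high, fixed in the bore; origin under its centre.
- anvil_top (a point): Centre of the anvil's flat top, the bottom of the bore: 14 to 30 mm below the nest face, different each time.
- switchbox: Grey switch box, fixed, 130 (x) by 90 (y) mm; its face slopes up at 0.35 rad from front (-x, 40 mm high) to back (85 mm high). Origin: on the bench under its centre, x to the back. A steel lever-lock toggle stands on the face; red spot on the -x side (press live), green spot on the +x side (isolated).
- toggle_pivot (a point): Pivot of the toggle lever, 6 mm off the face. The lever swings about the box's y axis and its axis leans 0.65 rad minus joint toggle from vertical towards the box's -x; it ends in a 13 mm steel ball 60 mm from the pivot.
- toggle (a joint): Angle of the toggle: 0 = leaning to the red spot, 0.6 = leaning to the green spot; stiff (0.03 N m), stays where it is left. Blocked at both ends, with 0.02 rad of play, unless the collar is lifted at least 5.5 mm.
- collar (a joint): Lift of the red collar along the lever, 0 (home) to 8 mm; a spring pushes it home with 2.4 N, 5.6 N when fully up.
- collar_grip (a point): Grip point of the red collar, on the lever's axis 33 mm from the pivot with the collar home. Collar: 16 mm in diameter, from 11 mm above to 13 mm below this point, with a flange 21 mm wide on its lowest 4 mm. It moves with lever and collar.
- gauge: Depth gauge, loose, about 0.6 kg, standing on a dark fixed setting plate 140 by 120 by 40 mm. Origin: underside of the base, on the rod's axis; z up, x along the base. Steel base 110 (x) by 30 (y) by 16 mm; on it a grey body, x -18 to 14, y -15 to 15, up to z = 62. The rod runs up through the body, its blue knob up to 140 mm high. Lifted by the knob, the rod would slide out.
- gauge_grip (a point): Where to take the gauge: inside the grey body at x = -8, z = 38 mm of its frame, pads on its y faces (30 mm apart). Rod and knob stand in the way of an upright palm: lean the tool about 40 deg towards the gauge's -x, palm above the lock lever, one finger either side of it.
- rod (a joint): How far the rod is run out downwards, 0 to 46 mm; starts at 0 to 6. It slides with 1.5 N of drag, stays where it is left, and is held fast with the lock on.
- rod_tip (a point): Flat lower end of the rod (8 mm in diameter), on its axis: 4 mm above the base's underside when joint rod is 0.
- knob (a point): Grip point of the blue knob, on the rod's axis 124 mm above the rod's tip; the knob is 18 mm in diameter and reaches from 18 mm below to 12 mm above this point.
- lock (a joint): Red lock lever: 0 = raised 0.4 rad above level, rod free; 0.7 = fully down, 0.3 rad below level, rod clamped. Takes up to 8 N at the tip, stays where it is left; clamps fully from about 0.6.
- lock_tip (a point): Centre of the cross roller (13 mm in diameter, 14 mm long) at the end of the lock lever, over the base's -x end. It swings about a y axis at x = -12, z = 40 mm in the gauge's frame, 38 mm from it: from about x = -47, z = 55 (raised) to x = -48, z = 29 (down). Push it down from above with the shut fingertips.
- insert_pot: Bystander: brass-coloured pot with a white cap, 40 mm in diameter, 46 mm high, loose; origin under its centre.
- panel: Bystander: blue panel 120 by 90 by 6 mm with four brass inserts, loose, lying flat; origin under its centre.
- bracket: Bystander: black moulded bracket 70 by 45 by 37 mm, loose; origin under its centre.
- driver: Bystander: screwdriver with an orange handle, 190 mm long, 26 mm thick, lying on the bench; origin under its middle.
Mind the look-alikes: they are no part of the job. There is more than one size of the switchbox; the job needs the middle-sized.

How it is judged:
On the way, in this order (a step that is already met when the one before it is completed fails the run):
1. the toggle is over on the green side with its collar back home (value of joint toggle above 0.5 rad and value of joint collar below 0.002 m), for 0.2 s.
2. the gauge stands flat on the nest over the bore, rod still drawn up and lock off (horizontal distance between gauge and bore below 0.008 m and z of gauge in the frame of bore between -0.002 and 0.002 m and angle between gauge's own z axis and vertical below 0.035 rad and z of rod_tip in the frame of anvil_top above 0.006 m and value of joint lock below 0.4 rad), for 0.2 s.
3. the rod is run down onto the anvil with the lock still off and the gauge flat (horizontal distance between gauge and bore below 0.008 m and z of gauge in the frame of bore between -0.002 and 0.002 m and angle between gauge's own z axis and vertical below 0.035 rad and z of rod_tip in the frame of anvil_top between -0.0015 and 0.0015 m and value of joint lock below 0.4 rad), for 0.2 s.
4. the lock lever is pushed down with the rod on the anvil (horizontal distance between gauge and bore below 0.008 m and z of gauge in the frame of bore between -0.002 and 0.002 m and angle between gauge's own z axis and vertical below 0.035 rad and z of rod_tip in the frame of anvil_top between -0.0015 and 0.0015 m and value of joint lock above 0.6 rad), for 0.2 s.
At the end, for the whole second after the job is handed in: Toggle on the green side (above 0.5 rad), collar home (within 2 mm); gauge at rest flat on the nest (within 2 mm and 2 deg), its axis within 8 mm of the bore's; rod tip on the anvil (within 1.5 mm); lock lever down (above 0.6 rad) (all of step 1 and all of step 4 and linear speed of gauge below 0.01 m/s); the robot touches nothing.
It fails at once if the gauge is knocked or dropped onto the press with over 90 N (contact force between gauge and press above 90 N).
It fails at once if the rod is driven onto the anvil with over 40 N (contact force between gauge and anvil above 40 N).
It fails at once if a bystander is moved by over 15 mm (distance of any of insert_pot, panel, bracket, driver from where it was at the start of the episode above 0.015 m).
It also fails if it takes over 67 s, if anything falls off the work surface, if the arm or the gripper's body presses on something with over 40 N, if the wrist force passes 120 N, or if a joint passes its speed limit or range.

## Working session

There is one attempt and no reset: what is moved stays moved. The work goes in short steps, Python scripts to look and compute and a tool call to move; the robot and the scene stay as the last step left them, time stands still between calls to the robot, and variables do not carry over. Pictures are saved under pics/ and viewed, at most 10 in all, crops included, and the job is handed in when it is done.

Besides the shell and the picture viewer there is one more tool, called after "Emit:" as name(argument=value, ...) on one line, values as JSON. jog_arm: Moves the arm, as the interface text tells. Scaled input: -1 to 1 covers 500 mm each way for a shift and 90 degrees each way for a turn. Its arguments: {"type":"object","properties":{"moves":{"type":"array","items":{"type":"array"}}},"required":["moves"]}

```bash
ls; mkdir -p pics
python3 - <<'E'
from plant import manip
import cv2,numpy as np
for n in("side","top"):
    c=manip.camera(n); cv2.imwrite(f"pics/{n}0.png",c["frame"][:,:,::-1]); print(n,c["intrinsics"].tolist(),c["cam_to_world"].round(4).tolist())
    for th in ["press","switchbox","gauge","toggle","collar","knob","lock","anvil","insert_pot","panel","bracket","driver"]:
        print(th,[(round(d["p"],2),np.round(d["xy"]).tolist(),int(d["mask"].sum())) for d in manip.outline_of(th,n)[:4]])
print(manip.observe())
E
```

```text
pics
side [[512.8054911173117, 0.0, 312.9713057566962], [0.0, 512.8054911173117, 199.9874297838238], [0.0, 0.0, 1.0]] [[0.9834, -0.1085, 0.1452, 0.3896], [-0.1808, -0.6411, 0.7458, -1.0913], [0.0121, -0.7597, -0.6501, 0.9832], [0.0, 0.0, 0.0, 1.0]]
press [(0.88, [272.0, 123.0], 10754), (0.49, [347.0, 251.0], 287)]
switchbox [(0.84, [315.0, 370.0], 5218), (0.81, [306.0, 292.0], 2775), (0.77, [234.0, 287.0], 1453)]
gauge [(0.94, [297.0, 214.0], 847)]
toggle [(0.87, [293.0, 355.0], 315), (0.63, [306.0, 292.0], 2637), (0.57, [295.0, 277.0], 127)]
collar [(0.6, [293.0, 277.0], 69), (0.57, [220.0, 277.0], 31), (0.47, [292.0, 357.0], 188)]
knob [(0.59, [302.0, 183.0], 96)]
lock [(0.67, [376.0, 239.0], 356), (0.42, [286.0, 213.0], 29)]
anvil []
insert_pot [(0.83, [347.0, 250.0], 292), (0.59, [295.0, 215.0], 828)]
panel []
bracket [(0.79, [376.0, 238.0], 420)]
driver [(0.68, [385.0, 205.0], 281)]
top [[510.02054125474973, 0.0, 317.18019897423403], [0.0, 510.02054125474973, 204.32986867731134], [0.0, 0.0, 1.0]] [[0.0245, -0.9842, 0.1753, 0.3152], [-0.9996, -0.0271, -0.0123, -0.1792], [0.0169, 
[... 675 characters left out ...]
992058 ,  0.57573206,  0.02488889,  1.43709196, -0.01499114,
        1.12901049, -0.05647587]), 'qvel': array([-3.05926167e-04,  7.91400578e-04, -1.57122419e-03,  3.85520980e-04,
       -4.80199787e-04, -3.93646033e-05,  4.80747116e-04]), 'tau': array([-1.24332723e-04, -7.65510035e+01,  2.24869139e+00, -2.86288440e+01,
        1.52516796e-02,  2.82260087e-03, -1.63997089e-05]), 'ee_pos': array([ 0.19159853, -0.64723994,  0.24996987]), 'ee_rot': array([-3.10906049e+00, -4.50549020e-01,  1.53092235e-05]), 'ft_force': array([ 3.80738502e-01, -1.77316987e-01,  3.66847919e-04]), 'wrist_torque': array([ 0.01379701, -0.02174759, -0.04714689]), 'grip_force': 0.0, 'gripper_width': 0.9962109482920809}
```

View images.

View pics/side0.png

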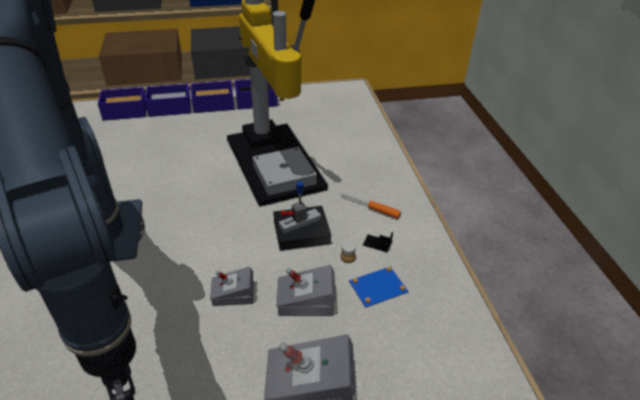

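View pics/top0.png

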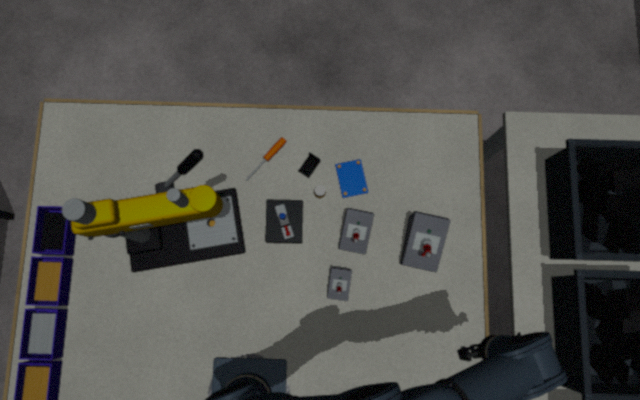

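Run:
```python
import cv2,numpy as np
s=cv2.imread("pics/side0.png");t=cv2.imread("pics/top0.png")
def crop(im,x,y,w,h,f): return cv2.resize(im[y:y+h,x:x+w],(w*f,h*f),interpolation=cv2.INTER_CUBIC)
# side: box, gauge ; top: box, gauge+nest
a=crop(s,268,255,80,60,5);b=crop(s,265,175,80,60,5);c=crop(t,325,195,80,60,5);d=crop(t,255,190,80,60,5)
cv2.imwrite("pics/crops1.png",np.vstack([np.hstack([a,b]),np.hstack([c,d])]))
a=crop(s,220,110,110,100,4);b=crop(t,120,175,140,100,4)
cv2.imwrite("pics/crops2.png",cv2.resize(np.hstack([a,b]),(800,320)))
```

```text
(no output)
```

View pics/crops1.png

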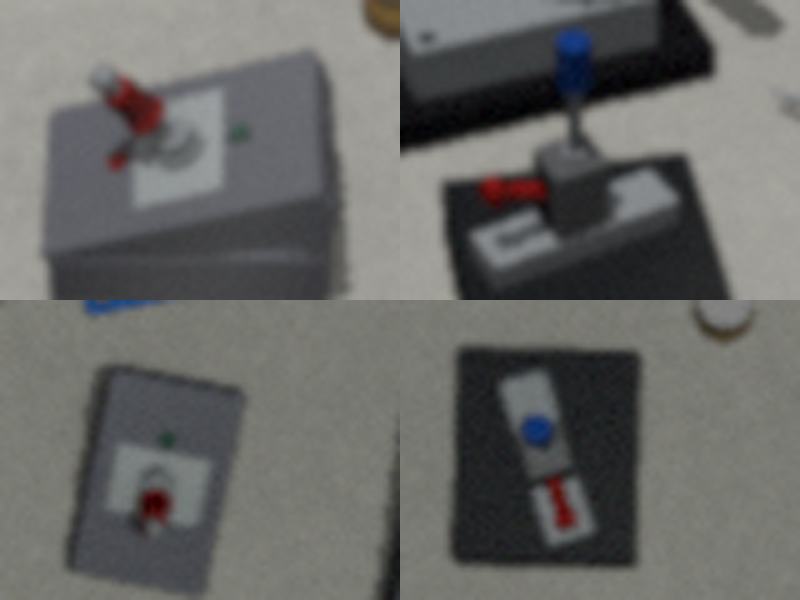

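View pics/crops2.png

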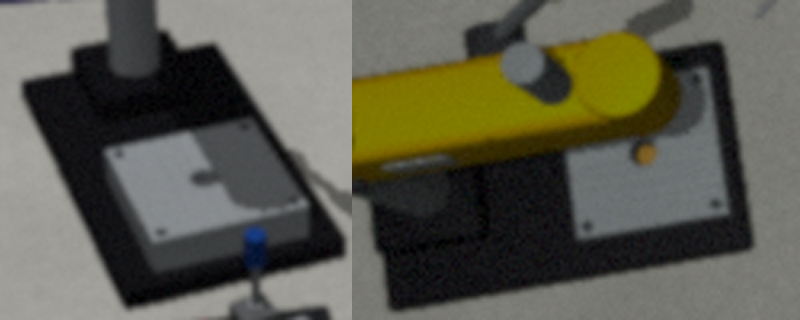

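```bash
cat > h.py <<'E'
import numpy as np
from scipy.optimize import least_squares
from scipy.spatial.transform import Rotation as R
K={'s':[[512.8055,0,312.9713],[0,512.8055,199.9874],[0,0,1]],'t':[[510.0205,0,317.1802],[0,510.0205,204.3299],[0,0,1]]}
T={'s':[[0.9834,-0.1085,0.1452,0.3896],[-0.1808,-0.6411,0.7458,-1.0913],[0.0121,-0.7597,-0.6501,0.9832],[0,0,0,1]],
't':[[0.0245,-0.9842,0.1753,0.3152],[-0.9996,-0.0271,-0.0123,-0.1792],[0.0169,-0.175,-0.9844,1.6797],[0,0,0,1]]}
K={k:np.array(v) for k,v in K.items()};T={k:np.linalg.inv(np.array(v)) for k,v in T.items()}
def proj(c,p):
    q=K[c]@(T[c]@np.append(p,1))[:3]; return q[:2]/q[2]
def tri(obs,z=None):
    f=lambda p:np.concatenate([proj(c,p)-uv for c,uv in obs])
    s=least_squares(f,[.4,-.3,.06]); return s.x,s.fun
def fit(obs,x0):
    "obs: (cam, body pt, uv) -> x,y,yaw"
    def f(q):
        Rz=R.from_euler('z',q[2]).as_matrix()
        return np.concatenate([proj(c,Rz@np.array(b)+[q[0],q[1],0])-uv for c,b,uv in obs])
    s=least_squares(f,x0); return s.x,s.fun
E
cat > m.py <<'E'
from h import *
np.set_printoptions(precision=4,suppress=True)
def u(x,y,ox,oy,f=5.): return np.array([(x+.5)/f-.5+ox,(y+.5)/f-.5+oy])
bs=lambda x,y:u(x,y,268,255); bt=lambda x,y:u(x,y,325,195); gs=lambda x,y:u(x,y,265,175); gt=lambda x,y:u(x,y,255,190)
ps=lambda x,y:u(x,y,220,110,3.2); pt=lambda x,y:u(x,y,120,175,3.2)
X,Y=.065,.045; zb=.04+.13*np.tan(.35)
box,r=fit([('s',(-X,-Y,.04),bs(42,252)),('s',(-X,Y,.04),bs(49,112)),('s',(X,Y,zb),bs(314,54)),('s',(X,-Y,zb),bs(329,195)),
('t',(X,Y,zb),bt(110,68)),('t',(X,-Y,zb),bt(243,90)),('t',(-X,-Y,.04),bt(205,295)),('t',(-X,Y,.04),bt(70,270))],[.4,-.3,0]);print('box',box,r)
for n,a,b in [('ball',bs(103,78),bt(150,227)),('base',bs(180,145),bt(155,180))]:
    p,r=tri([('s',a),('t',b)]);print(n,p,r, R.from_euler('z',-box[2]).apply(p-[box[0],box[1],0]))
X,Y,z=.055,.015,.056
g,r=fit([('s',(-X,Y,z),gs(70,232)),('s',(-X,-Y,z),gs(90,270)),('s',(X,-Y,z),gs(280,203)),('s',(X,Y,z),gs(260,170)),
('t',(X,Y,z),gt(100,80)),('t',(X,-Y,z),gt(148,70)),('t',(-X,-Y,z),gt(197,230)),('t',(-X,Y,z),gt(150,245))],[.4,-.1,0]);print('gauge',g,r)
p,r=tri([('s',gs(174,40)),('t',gt(137,130))]);print('knobtop',p,r,R.from_euler('z',-g[2]).apply(p-[g[0],g[1],0]))
p,r=tri([('s',gs(90,190)),('t',gt(165,223))]);print('roller',p,r,R.from_euler('z',-g[2]).apply(p-[g[0],g[1],0]))
X=.075;z=.062
q,r=fit([('s',(-X,X,z),ps(105,148)),('s',(X,X,z),ps(248,120)),('s',(X,-X,z),ps(308,205)),('s',(-X,-X,z),ps(158,240)),('s',(0,0,z),ps(205,178)),
('t',(X,-X,z),pt(356,65)),('t',(-X,-X,z),pt(376,213)),('t',(-X,X,z),pt(225,240)),('t',(.11,-.09,.026),pt(370,42)),('t',(-.11,-.09,.026),pt(400,248))],[.4,.1,0]);print('press',q,r)
print('tip pred',proj('t',[q[0],q[1],.282]),pt(293,153),'bore top pred',proj('t',[q[0],q[1],.062]))
E
python3 m.py
```

```text
box [ 0.5201 -0.3275 -0.1712] [-0.7268  1.3099 -0.439  -0.8773  1.2112 -2.6627 -0.2354 -0.7163  0.5238
 -0.9151  1.813   0.2087  0.4571  0.6924 -0.0161  0.209 ]
ball [ 0.4859 -0.3175  0.1073] [ 0.0718 -0.0139 -0.0028  0.1   ] [-0.0354  0.0041  0.1073]
base [ 0.5204 -0.3243  0.062 ] [ 0.209  -0.0413 -0.0126  0.2932] [-0.0002  0.0033  0.062 ]
gauge [ 0.5483 -0.0954  0.3032] [ 0.0293  0.2182  0.8728 -0.4046 -0.0779  0.1105 -1.3151  0.1162  0.7746
  0.0549  0.1464 -0.4346 -0.5517  0.1551 -0.212  -0.2894]
knobtop [ 0.5473 -0.0941  0.1765] [-0.374   0.0762  0.0276 -0.4507] [-0.0006  0.0016  0.1765]
roller [ 0.5009 -0.109   0.0954] [-0.1857  0.0362  0.0078 -0.2283] [-0.0493  0.0011  0.0954]
press [0.537  0.1394 0.1982] [-0.391   0.5321  0.8518 -0.6444 -0.0106  0.0419 -1.843   0.5529 -0.3754
 -0.3564 -0.4233  0.2914  0.1333 -0.2334  0.2182 -0.5695 -0.1789 -1.4226
  0.3506 -0.1642]
tip pred [195.5061 210.6922] [211.2188 222.4688] bore top pred [210.5357 221.9053]
```

```bash
cat >> m.py <<'E'
print('----')
X,Y=.065,.045; zb=.085
obs=[('s',(-X,-Y,.04),bs(42,252)),('s',(-X,Y,.04),bs(49,112)),('s',(X,Y,zb),bs(314,54)),('s',(X,-Y,zb),bs(329,195)),
('t',(X,Y,zb),bt(110,68)),('t',(X,-Y,zb),bt(243,90)),('t',(-X,-Y,.04),bt(205,295)),('t',(-X,Y,.04),bt(70,270))]
box,r=fit(obs,[.4,-.3,0]);print('box',box,r)
import cv2
s=cv2.imread("pics/side0.png");t=cv2.imread("pics/top0.png")
F=10
def crop(im,x,y,w,h): return cv2.resize(im[y:y+h,x:x+w],(w*F,h*F),interpolation=cv2.INTER_CUBIC)
A=crop(s,270,255,40,30);B=crop(t,335,215,40,30);C=crop(s,270,205,40,30);D=crop(t,265,205,40,30)
def put(im,c,o,p,col):
    q=((proj(c,p)-o+.5)*F-.5); cv2.circle(im,(int(q[0]),int(q[1])),3,col,-1)
Rb=R.from_euler('z',box[2]);
for L,im,c,o in((0,A,'s',(270,255)),(0,B,'t',(335,215))):
    for d,col in((0,(0,255,255)),(.02,(255,0,255)),(.033,(255,255,0)),(.044,(0,255,0)),(.06,(0,255,255))):
        put(im,c,o,Rb.apply([-.0021-d*.605,0,.0681+d*.796])+[box[0],box[1],0],col)
Rg=R.from_euler('z',g[2])
for im,c,o in((C,'s',(270,205)),(D,'t',(265,205))):
    for p,col in(((-.047,0,.095),(0,255,255)),((-.018,.015,.102),(0,255,0)),((-.018,-.015,.102),(0,255,0)),((.014,-.015,.102),(0,255,0)),((.014,.015,.102),(0,255,0)),((-.055,-.015,.04),(255,255,0)),((.055,-.015,.04),(255,255,0))):
        put(im,c,o,Rg.apply(p)+[g[0],g[1],0],col)
cv2.imwrite("pics/ov1.png",np.vstack([np.hstack([A,B]),np.hstack([C,D])]))
E
python3 m.py|sed -n '/----/,$p'
```

```text
----
box [ 0.5203 -0.327  -0.1662] [-0.5769  1.2417 -0.4856 -0.9377  1.1085 -2.2205 -0.144  -0.3072  0.1982
 -0.7989  1.4702  0.1786  0.4169  0.5792 -0.0812  0.234 ]
```

View pics/ov1.png

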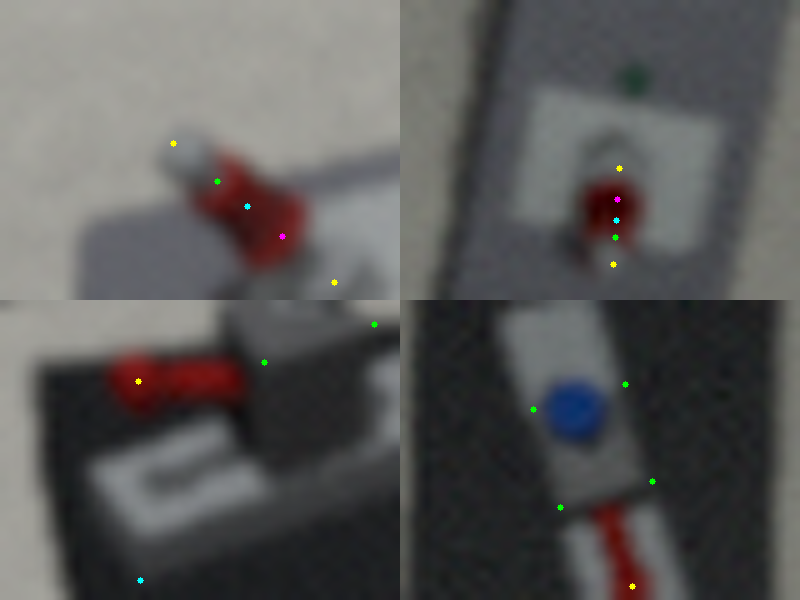

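```bash
cat >> m.py <<'E'
print('====')
a=lambda x,y:('s',u(x,y,270,255,10.)); b=lambda x,y:('t',u(x-400,y,335,215,10.))
ob=[(.06,)+a(187,152),(.06,)+b(606,256),(.022,)+a(276,237),(.022,)+b(610,203),(.044,)+a(220,174)]
def f(q):
    return np.concatenate([proj(c,Rb.apply([-d*.605,0,d*.796])+q[:3])-w for d,c,w in ob])
o=least_squares(f,[.52,-.327,.068]);print(o.x,o.fun,Rb.inv().apply(o.x-[box[0],box[1],0]))
E
python3 m.py|sed -n '/====/,$p'
```

```text
====
[ 0.5197 -0.3247  0.0648] [-0.8161 -0.6217 -0.0285  0.419   0.5824 -0.2945 -0.0059 -0.4101  0.2635
  0.9322] [-0.001   0.0023  0.0648]
```

```bash
cat > g.py <<'E'
import sys,numpy as np
from scipy.spatial.transform import Rotation as R
np.set_printoptions(precision=4,suppress=True)
box=np.array([.519,-.3255,.0665]);by=-.166
G=np.array([.5483,-.0954,.3032]);P=np.array([.537,.1394,.1982])
def orient(zt,yref):
    z=np.array(zt)/np.linalg.norm(zt);y=np.array(yref)-np.dot(yref,z)*z;y/=np.linalg.norm(y)
    return R.from_matrix(np.c_[np.cross(y,z),y,z])
def lever(th,d):
    "tool along lever at toggle th, TCP d from pivot"
    B=R.from_euler('z',by);a=B.apply([-np.sin(.65-th),0,np.cos(.65-th)])
    return box+d*a, orient(-a,B.apply([0,1,0]))
def lean(yaw,ang):
    "tool leaning ang towards -x of frame yaw"
    B=R.from_euler('z',yaw);return orient(B.apply([np.sin(ang),0,-np.cos(ang)]),B.apply([0,1,0]))
def frm(f,p): return R.from_euler('z',f[2]).apply(p)+[f[0],f[1],0]
def plan(p,Rt,flip=True):
    from plant import manip
    s=manip.observe();C=R.from_rotvec(s["ee_rot"])
    c=[Rt,Rt*R.from_euler('z',np.pi)]
    if flip: Rt=min(c,key=lambda r:(C.inv()*r).magnitude())
    w=(C.inv()*Rt).as_rotvec();d=np.array(p)-s["ee_pos"]
    print('t',round(s["t"],2),'pos',s["ee_pos"],'ft',s["ft_force"],'grip',s["gripper_width"],s["grip_force"],'q',s["qpos"])
    print(' turn total(norm)',w/(np.pi/2),'rows>=',np.ceil(np.abs(np.linalg.norm(w))/.125),'| shift in cur frame',C.inv().apply(d)*2,'| after turn',Rt.inv().apply(d)*2,'mm',d*1000,'rows>=',np.ceil(np.linalg.norm(d)/.0417))
E
python3 -c "
from g import *
p,r=lever(0,.033+.05);print(p,r.as_rotvec());plan(p,r)"
```

```text
[ 0.4695 -0.3172  0.1326] [ 0.2067  2.4844 -0.0696]
t 1.3 pos [ 0.1916 -0.6472  0.25  ] ft [ 0.3807 -0.1773  0.0004] grip 0.9962109482920809 0.0 q [ 1.1992  0.5757  0.0249  1.4371 -0.015   1.129  -0.0565]
 turn total(norm) [-0.0939  0.4066  0.2786] rows>= 7.0 | shift in cur frame [ 0.7202 -0.4752  0.2348] | after turn [ 0.2074 -0.7428  0.4526] mm [ 277.8615  330.04   -117.3949] rows>= 11.0
```

Emit:
jog_arm(moves=[[[0.06, -0.0396, 0], [0, 0, 0], 0.4], [[0.06, -0.0396, 0], [0, 0, 0], 0.4], [[0.06, -0.0396, 0], [0, 0, 0], 0.4], [[0.06, -0.0396, 0], [0, 0, 0], 0.4], [[0.06, -0.0396, 0], [0, 0, 0], 0.4], [[0.06, -0.0396, 0], [0, 0, 0], 0.4], [[0.06, -0.0396, 0], [0, 0, 0], 0.4], [[0.06, -0.0396, 0], [0, 0, 0], 0.4], [[0.06, -0.0396, 0], [0, 0, 0], 0.4], [[0.06, -0.0396, 0], [0, 0, 0], 0.4], [[0.06, -0.0396, 0], [0, 0, 0], 0.4], [[0.06, -0.0396, 0], [0, 0, 0], 0.4]])

```text
t: 2.3
ee_pos: [0.4703, -0.3158, 0.2503]
ee_rot: [3.109, 0.45, 0.001]
ft_force: [0.0, -0.2, -1.0]
gripper_width: 0.601
grip_force: 0.0
```

Emit:
jog_arm(moves=[[[0, 0, 0], [-0.0117, 0.0508, 0.0348], 0.4], [[0, 0, 0], [-0.0117, 0.0508, 0.0348], 0.4], [[0, 0, 0], [-0.0117, 0.0508, 0.0348], 0.4], [[0, 0, 0], [-0.0117, 0.0508, 0.0348], 0.4], [[0, 0, 0], [-0.0117, 0.0508, 0.0348], 0.4], [[0, 0, 0], [-0.0117, 0.0508, 0.0348], 0.4], [[0, 0, 0], [-0.0117, 0.0508, 0.0348], 0.4], [[0, 0, 0], [-0.0117, 0.0508, 0.0348], 0.4]])

```text
t: 2.97
ee_pos: [0.47, -0.3157, 0.2504]
ee_rot: [2.944, -0.199, 0.935]
ft_force: [0.3, 0.3, 0.5]
gripper_width: 0.601
grip_force: 0.0
```

```bash
python3 -c "
from g import *
p,r=lever(0,.033+.05);plan(p,r)"
```

```text
t 2.97 pos [ 0.47   -0.3157  0.2504] ft [0.3326 0.3033 0.465 ] grip 0.6006882271621832 0.0 q [ 1.0421  0.2751 -0.4416  2.1951 -0.8503  0.2221 -0.2669]
 turn total(norm) [-0.0084  0.0219  0.017 ] rows>= 1.0 | shift in cur frame [-0.1366  0.0019  0.192 ] | after turn [-0.1431  0.0031  0.1872] mm [  -0.5594   -1.4779 -117.8088] rows>= 3.0
```

Emit:
jog_arm(moves=[[[-0.0239, 0.0005, 0.0312], [-0.0014, 0.0036, 0.0028], 0.4], [[-0.0239, 0.0005, 0.0312], [-0.0014, 0.0036, 0.0028], 0.4], [[-0.0239, 0.0005, 0.0312], [-0.0014, 0.0036, 0.0028], 0.4], [[-0.0239, 0.0005, 0.0312], [-0.0014, 0.0036, 0.0028], 0.4], [[-0.0239, 0.0005, 0.0312], [-0.0014, 0.0036, 0.0028], 0.4], [[-0.0239, 0.0005, 0.0312], [-0.0014, 0.0036, 0.0028], 0.4]])

```text
t: 3.47
ee_pos: [0.4716, -0.3395, 0.1836]
ee_rot: [-3.001, 0.22, -0.901]
ft_force: [0.9, 1.6, 0.3]
gripper_width: 0.605
grip_force: 0.0
```

```bash
python3 -c "
from g import *
from plant import manip
import cv2
p,r=lever(0,.038);plan(p,r)
s=manip.camera('side')['frame'][:,:,::-1];t=manip.camera('top')['frame'][:,:,::-1]
cr=lambda im,x,y:cv2.resize(im[y:y+60,x:x+40],(400,600),interpolation=cv2.INTER_CUBIC)
cv2.imwrite('pics/ap1.png',np.hstack([cr(s,270,240),cr(t,335,205)]))
"
```

```text
t 3.47 pos [ 0.4716 -0.3395  0.1836] ft [0.8625 1.5598 0.2626] grip 0.6053750089665418 0.0 q [ 1.0737  0.426  -0.4474  2.1922 -1.0862  0.1722  0.0313]
 turn total(norm) [-0.0331  0.0446  0.0014] rows>= 1.0 | shift in cur frame [-0.0592 -0.0348  0.1709] | after turn [-0.071  -0.0434  0.1643] mm [ 24.7293  17.8344 -86.882 ] rows>= 3.0
```

View pics/ap1.png

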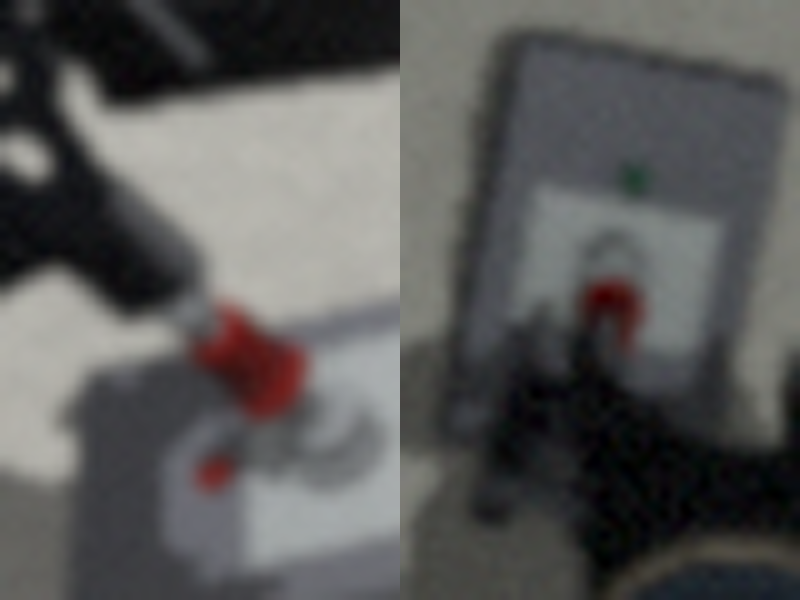

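```bash
cat > k.py <<'E'
import numpy as np,itertools
from scipy.spatial.transform import Rotation as R
from scipy.optimize import least_squares
np.set_printoptions(precision=4,suppress=True)
D=[([1.1992058,.57573206,.02488889,1.43709196,-.01499114,1.12901049,-.05647587],[.1916,-.6472,.25],[-3.10906,-.45055,0]),
([1.0421,.2751,-.4416,2.1951,-.8503,.2221,-.2669],[.47,-.3157,.2504],[2.944,-.199,.935]),
([1.0737,.426,-.4474,2.1922,-1.0862,.1722,.0313],[.4716,-.3395,.1836],[-3.001,.22,-.901])]
def rots(q,s,a0,a7):
    ax='zyzyzyz';o=[];M=R.identity()
    for i in range(7):
        ang=s[i]*q[i]+(a0 if i==0 else a7 if i==6 else 0)
        M=M*R.from_euler(ax[i],ang);o.append(M)
    return o
if __name__=='__main__':
    for s in itertools.product([1,-1],repeat=4):
        S=[s[0],1,s[1],1,s[2],1,s[3]]
        f=lambda v:np.concatenate([(R.from_rotvec(d[2]).inv()*rots(d[0],S,*v)[-1]).as_rotvec() for d in D])
        b=min((least_squares(f,[a,c]) for a in(-2,0,2) for c in(-2,0,2)),key=lambda r:r.cost)
        if b.cost>.05: continue
        print(S,b.x,b.cost,b.fun)
        A=[];y=[]
        for d in D:
            r=[m.as_matrix() for m in rots(d[0],S,*b.x)]
            A.append(np.c_[[0,0,1],r[0][:,0],r[2][:,2],r[2][:,0],r[4][:,2],r[6][:,2]]);y+=d[1]
        A=np.vstack(A);print(np.linalg.lstsq(A,y,rcond=None)[0:3:2],A@np.linalg.lstsq(A,y,rcond=None)[0]-y)
E
python3 k.py
```

```text
[1, 1, -1, 1, -1, 1, -1] [4.1178 1.6213] 0.02678541688175775 [ 0.     -0.     -0.1825 -0.0469  0.0008  0.1168 -0.0094  0.001   0.0658]
(array([ 0.4185, -0.0187,  0.2261,  0.3059,  0.3249,  0.0649]), np.int32(6)) [ 0.1675  0.0999 -0.0121 -0.0035 -0.026   0.0101 -0.0031  0.0378  0.002 ]
[-1, 1, -1, 1, -1, 1, -1] [-0.0004  1.5703] 6.090003408028123e-08 [ 0.     -0.     -0.     -0.0002  0.0001 -0.0001  0.0002  0.      0.0002]
(array([0.2968, 0.0563, 0.4023, 0.1138, 0.3383, 0.1813]), np.int32(6)) [ 0.0433  0.0128 -0.0037  0.0036 -0.0041 -0.0002 -0.0049  0.0078  0.0038]
```

```bash
cat > k2.py <<'E'
from k import *
S=[-1,1,-1,1,-1,1,-1]
names=['h','L1','L2','L3','x0','y0','x1','y1','x2','y2','x3','y3','x4','y4','x5','y5','x6','y6']
def row(q):
    r=[m.as_matrix() for m in rots(q,S,0,np.pi/2)]
    return np.c_[tuple([[0,0,1],r[1][:,2],r[3][:,2],r[5][:,2]])+tuple(r[i][:,j] for i in range(7) for j in(0,1))]
A=np.vstack([row(d[0]) for d in D]);y=np.concatenate([d[1] for d in D])
res=[]
for n in (0,1,2,3):
    for c in itertools.combinations(range(4,18),n):
        i=[0,1,2,3]+list(c);w,_,rk,_=np.linalg.lstsq(A[:,i],y,rcond=None)
        if rk==len(i): res.append((np.abs(A[:,i]@w-y).max(),n,[names[k] for k in i],w))
res.sort(key=lambda r:r[0])
for n in range(4):
    for r in [r for r in res if r[1]==n][:6]: print(r)
E
python3 k2.py
```

```text
(np.float64(0.0502913981734551), 0, ['h', 'L1', 'L2', 'L3'], array([0.1281, 0.6663, 0.3611, 0.2929]))
(np.float64(0.0026102313546416678), 1, ['h', 'L1', 'L2', 'L3', 'y2'], array([ 0.2586,  0.5875,  0.3895,  0.3336, -0.044 ]))
(np.float64(0.002610231354642112), 1, ['h', 'L1', 'L2', 'L3', 'y3'], array([ 0.2586,  0.5875,  0.3895,  0.3336, -0.044 ]))
(np.float64(0.006066148536719385), 1, ['h', 'L1', 'L2', 'L3', 'y1'], array([ 0.2814,  0.5883,  0.3952,  0.3606, -0.0511]))
(np.float64(0.00606614853671994), 1, ['h', 'L1', 'L2', 'L3', 'y0'], array([ 0.2814,  0.5883,  0.3952,  0.3606, -0.0511]))
(np.float64(0.011924361648324111), 1, ['h', 'L1', 'L2', 'L3', 'y4'], array([ 0.1858,  0.6951,  0.3383,  0.3828, -0.0534]))
(np.float64(0.011924361648324278), 1, ['h', 'L1', 'L2', 'L3', 'y5'], array([ 0.1858,  0.6951,  0.3383,  0.3828, -0.0534]))
(np.float64(4.4482048352750825e-05), 2, ['h', 'L1', 'L2', 'L3', 'y0', 'y2'], array([ 0.2673,  0.5866,  0.3916,  0.3423, -0.0154, -0.0314]))
(np.float64(4.448204835283409e-05), 2, ['h', 'L1', 'L2', 'L3', 'y0', 'y3'], array([ 0.2673,  0.5866,  0.3916,  0.3423, -
[... 800 characters left out ...]
3', 'y3'], array([ 0.2678,  0.5956,  0.3941,  0.3424, -0.0032,  0.0097, -0.0467]))
(np.float64(2.464879998353986e-05), 3, ['h', 'L1', 'L2', 'L3', 'x0', 'y1', 'y3'], array([ 0.2669,  0.5871,  0.3917,  0.3423, -0.0003, -0.0152, -0.0317]))
(np.float64(2.464879998359537e-05), 3, ['h', 'L1', 'L2', 'L3', 'x0', 'y0', 'y3'], array([ 0.2669,  0.5871,  0.3917,  0.3423, -0.0003, -0.0152, -0.0317]))
(np.float64(2.4648799983650882e-05), 3, ['h', 'L1', 'L2', 'L3', 'x0', 'y1', 'y2'], array([ 0.2669,  0.5871,  0.3917,  0.3423, -0.0003, -0.0152, -0.0317]))
(np.float64(2.4648799983761904e-05), 3, ['h', 'L1', 'L2', 'L3', 'x0', 'y0', 'y2'], array([ 0.2669,  0.5871,  0.3917,  0.3423, -0.0003, -0.0152, -0.0317]))
```

```bash
cat > ik.py <<'E'
from g import *
from k import rots
S=[-1,1,-1,1,-1,1,-1]
lo=np.array([-2.76,-.34,-1.52,.19,-1.09,.17,-2.82]);hi=np.array([2.76,2.15,1.57,2.46,4.23,1.99,2.82])
def fk(q):
    M=rots(q,S,0,np.pi/2);r=[m.as_matrix() for m in M]
    return np.array([0,0,.2673])+.5866*r[1][:,2]+.3916*r[3][:,2]+.3423*r[5][:,2]-.0154*r[1][:,1]-.0314*r[3][:,1],M[-1]
from scipy.optimize import least_squares
def ik(p,Rt,q0,marg=.06,w=1e-3):
    def f(q):
        a,b=fk(q);return np.concatenate([(a-p)*10,(b.inv()*Rt).as_rotvec()*3,w*(q-q0)])
    s=least_squares(f,np.clip(q0,lo+marg+.01,hi-marg-.01),bounds=(lo+marg,hi-marg),max_nfev=60)
    return s.x,np.abs(s.fun[:6]).max()
def search(p,Rt,n=25,seed=0,verbose=True):
    rng=np.random.default_rng(seed);out=[]
    for Rr in(Rt,Rt*R.from_euler('z',np.pi)):
        for i in range(n):
            q,e=ik(p,Rr,rng.uniform(lo,hi))
            if e<.01:
                m=np.min(np.minimum(q-lo,hi-q)); out.append((m,q,Rr))
    out.sort(key=lambda o:-o[0]);return out
if __name__=='__main__':
    T={'lev0':lever(0,.05),'lev6':lever(.6,.05)}
    for a in(40,): 
        L=np.deg2rad(a)
        T['grasp%d'%a]=(frm(G,[-.008,0,.078]),lean(G[2],L)); T['graspup']=(frm(G,[-.008,0,.178]),lean(G[2],L))
        T['place']=(frm(P,[-.008,0,.10]),lean(P[2],L)); T['knob']=(frm(P,[0,0,.19]),lean(P[2],L)); T['lock']=(frm(P,[-.047,0,.13]),lean(P[2],L))
    for k,(p,r) in T.items():
        o=search(p,r);print(k,p,len(o))
        for x in o[:4]: print('  ',round(x[0],2),x[1])
E
time python3 ik.py
```

```text
lev0 [ 0.4892 -0.3205  0.1063] 27
   0.13 [ 1.4846  0.968  -1.3842  2.3254  1.9548  0.7322  0.2303]
   0.13 [ 1.4281  0.8577 -1.2194  2.327   2.0744  0.5798  0.0838]
   0.13 [ 1.3649  0.7802 -1.0782  2.3289  2.2188  0.4749 -0.0804]
   0.13 [ 1.3302  0.7481 -1.01    2.33    2.3054  0.4332 -0.1759]
lev6 [ 0.5165 -0.3251  0.1164] 25
   0.67 [ 0.9491  0.6927 -0.7385  1.7935  0.602   0.8399  1.3359]
   0.65 [ 0.9185  0.6781 -0.6837  1.7947  0.5593  0.818  -1.7673]
   0.64 [ 1.022   0.7361 -0.8763  1.7908  0.7063  0.9034  1.2433]
   0.63 [ 0.8831  0.6634 -0.6221  1.796   0.5105  0.7955  1.4185]
grasp40 [ 0.5407 -0.0978  0.078 ] 0
graspup [ 0.5407 -0.0978  0.178 ] 18
   0.1 [ 1.1914  0.7095 -1.3342  2.3555  1.9324  0.4079  0.2339]
   0.1 [ 1.1443  0.6422 -1.2178  2.3567  2.082   0.314   0.0792]
   0.1 [ 1.1107  0.6067 -1.1467  2.3577  2.2085  0.2671 -0.0502]
   0.09 [ 0.66    0.4203 -0.4452  2.372   3.9193  0.2853  1.3593]
place [0.5292 0.1378 0.1   ] 0
knob [0.537  0.1394 0.19  ] 0
lock [0.4909 0.1301 0.13  ] 0
real	0m37.810s
user	0m38.340s
sys	0m0.159s
```

```bash
cat > sc.py <<'E'
from ik import *
import ik as I
def best(p,r,n=6):
    o=search(p,r,n);return (len(o),round(o[0][0],2),o[0][1]) if o else 0
for a in(35,40):
    L=np.deg2rad(a)
    for dx in(-.01,): print('grasp',a,best(frm(G,[dx,0,.078]),lean(G[2],L)))
    for ps in(0,.3,.6):
        F=np.array([P[0],P[1],P[2]+ps])
        print(a,ps,'place',best(frm(F,[-.01,0,.10]),lean(F[2],L)))
        print(a,ps,'knob',best(frm(F,[0,0,.175]),lean(F[2],L)),'lock',best(frm(F,[-.047,0,.11]),lean(F[2],L)))
E
time python3 sc.py
```

```text
grasp 35 (2, np.float64(0.06), array([ 0.8076,  0.6993, -0.7618,  2.3953,  2.7751,  0.361 , -0.5842]))
35 0 place 0
35 0 knob (4, np.float64(0.09), array([ 0.2706,  0.4756, -0.9495,  2.3664,  1.8494,  0.5764,  2.696 ])) lock 0
35 0.3 place 0
35 0.3 knob (2, np.float64(0.06), array([-0.5963,  0.4092,  0.4762,  2.3816,  4.17  ,  0.4077,  0.7594])) lock 0
35 0.6 place (6, np.float64(0.11), array([ 0.7246,  0.9699, -1.4077,  2.3507,  1.8413,  0.6576, -2.6821]))
35 0.6 knob (4, np.float64(0.17), array([ 0.7119,  0.6644, -1.2553,  2.2676,  1.5015,  0.3357, -2.4431])) lock (5, np.float64(0.06), array([ 0.8156,  0.9523, -1.46  ,  2.4   ,  1.8011,  0.6455, -2.6391]))
grasp 40 0
40 0 place 0
40 0 knob 0 lock 0
40 0.3 place 0
40 0.3 knob 0 lock 0
40 0.6 place (5, np.float64(0.06), array([ 0.7691,  1.0521, -1.46  ,  2.4   ,  1.9979,  0.7071,  0.3727]))
40 0.6 knob (4, np.float64(0.09), array([ 0.8034,  0.8049, -1.4304,  2.3229,  1.7665,  0.4689, -2.6536])) lock 0
real	0m21.832s
user	0m22.213s
sys	0m0.164s
```

```bash
cat >> g.py <<'E'
def lev2(th,d,rel):
    p,_=lever(th,d);B=R.from_euler('z',by);a=.65-th-rel
    return p,orient(B.apply([np.sin(a),0,-np.cos(a)]),B.apply([0,1,0]))
E
python3 - <<'E'
from ik import *
q0=np.array([1.0737,.426,-.4474,2.1922,-1.0,.25,.0313]); q1=np.array([1.1,.6,0,1.5,0,1.,-.05])
flip=R.from_euler('z',np.pi)
for rel in(.1,.2,.3):
    for th,d in((0,.083),(0,.040),(.3,.047),(.6,.047)):
        p,r=lev2(th,d,rel)
        for q in(q0,q1):
            x,e=ik(p,r*flip,q,.03,.02); print(rel,th,d,round(e,3),x)
E
python3 -c "
from g import *
p,r=lev2(0,.12,.25);print(p);plan(p,r)"
```

```text
0.1 0 0.083 0.222 [ 0.8221  0.4575 -0.1997  2.1917 -1.06    0.2    -0.0474]
0.1 0 0.083 0.222 [ 0.822   0.4575 -0.1996  2.1917 -1.06    0.2    -0.0474]
0.1 0 0.04 0.299 [ 0.7688  0.5396 -0.1644  2.1341 -1.06    0.2    -0.0577]
0.1 0 0.04 0.299 [ 0.7686  0.5396 -0.1643  2.1341 -1.06    0.2    -0.0577]
0.1 0.3 0.047 0.0 [ 0.3696  0.5614  0.2604  2.0221 -0.6262  0.4108 -0.6035]
0.1 0.3 0.047 0.0 [ 0.4704  0.5481  0.1094  2.0181 -0.4238  0.3758 -0.7999]
0.1 0.6 0.047 0.0 [ 0.2476  0.6785  0.3783  1.7379 -0.2936  0.8299 -0.9772]
0.1 0.6 0.047 0.0 [ 0.3366  0.6578  0.2281  1.7342 -0.1669  0.8165 -1.0975]
0.2 0 0.083 0.055 [ 0.6696  0.4579 -0.052   2.1994 -1.06    0.2    -0.0897]
0.2 0 0.083 0.055 [ 0.6694  0.4579 -0.0519  2.1993 -1.06    0.2    -0.0898]
0.2 0 0.04 0.129 [ 0.6358  0.5403 -0.0361  2.1419 -1.06    0.2    -0.1035]
0.2 0 0.04 0.129 [ 0.6357  0.5403 -0.036   2.1419 -1.06    0.2    -0.1035]
0.2 0.3 0.047 0.0 [ 0.301   0.5936  0.3381  1.9418 -0.4885  0.545  -0.7559]
0.2 0.3 0.047 0.0 [ 0.4002  0.5754  0.1842  1.9379 -0.3188  0.5176 -0.9201]
0.2 0.6 0.047 0.0 [ 0.2414  0.7216  0.37
[... 377 characters left out ...]
 2.1228 -0.7271  0.2    -0.466 ]
0.3 0.3 0.047 0.0 [ 0.2657  0.629   0.3722  1.8592 -0.382   0.6755 -0.8722]
0.3 0.3 0.047 0.0 [ 0.3618  0.6085  0.2177  1.8553 -0.2344  0.6553 -1.0145]
0.3 0.6 0.047 0.0 [ 0.2385  0.7689  0.3742  1.5647 -0.1872  1.089  -1.0855]
0.3 0.6 0.047 0.0 [ 0.3118  0.7498  0.2391  1.5613 -0.0896  1.0842 -1.1777]
[ 0.4474 -0.3135  0.162 ]
t 3.57 pos [ 0.4709 -0.3398  0.1826] ft [-0.7349  0.5069  0.6406] grip 0.5974150530614711 0.0 q [ 1.0741  0.4276 -0.4467  2.1927 -1.086   0.1719  0.0318]
 turn total(norm) [-0.0329 -0.1135  0.005 ] rows>= 2.0 | shift in cur frame [-0.0685 -0.044   0.0065] | after turn [-0.0668 -0.0441  0.0163] mm [-23.5666  26.3049 -20.5394] rows>= 1.0
```

```bash
python3 -c "
from g import *
p,r=lev2(0,.11,.35);plan(p,r)
p,r=lev2(0,.049,.35);plan(p,r)"
```

```text
t 3.57 pos [ 0.4709 -0.3398  0.1826] ft [-0.7349  0.5069  0.6406] grip 0.5974150530614711 0.0 q [ 1.0741  0.4276 -0.4467  2.1927 -1.086   0.1719  0.0318]
 turn total(norm) [-0.0327 -0.1772  0.0067] rows>= 3.0 | shift in cur frame [-0.0671 -0.043   0.0265] | after turn [-0.058  -0.0441  0.0417] mm [-17.5979  25.3049 -28.5002] rows>= 2.0
t 3.57 pos [ 0.4709 -0.3398  0.1826] ft [-0.7349  0.5069  0.6406] grip 0.5974150530614711 0.0 q [ 1.0741  0.4276 -0.4467  2.1927 -1.086   0.1719  0.0318]
 turn total(norm) [-0.0327 -0.1772  0.0067] rows>= 3.0 | shift in cur frame [-0.0584 -0.0366  0.148 ] | after turn [-0.0162 -0.0441  0.1563] mm [ 18.811   19.2049 -77.0613] rows>= 2.0
```

Emit:
jog_arm(moves=[[[0, 0, 0], [-0.0082, -0.0443, 0.0017], 0.45], [[0, 0, 0], [-0.0082, -0.0443, 0.0017], 0.45], [[0, 0, 0], [-0.0082, -0.0443, 0.0017], 0.45], [[0, 0, 0], [-0.0082, -0.0443, 0.0017], 0.45], [[-0.0145, -0.011, 0.0104], [0, 0, 0], 0.45], [[-0.0145, -0.011, 0.0104], [0, 0, 0], 0.45], [[-0.0145, -0.011, 0.0104], [0, 0, 0], 0.45], [[-0.0145, -0.011, 0.0104], [0, 0, 0], 0.45], [[0, 0, 0], [0, 0, 0], 0.45]])

```text
t: 4.32
ee_pos: [0.4574, -0.3103, 0.1502]
ee_rot: [3.065, -0.236, 0.599]
ft_force: [-1.0, 0.3, -0.5]
gripper_width: 0.55
grip_force: 0.0
```

```bash
python3 -c "
from g import *
p,r=lev2(0,.11,.35);plan(p,r)
p,r=lev2(0,.049,.35);plan(p,r)"
```

```text
t 4.32 pos [ 0.4574 -0.3103  0.1502] ft [-1.0435  0.2842 -0.4936] grip 0.5496142214426044 0.0 q [ 0.612   0.4207  0.0225  2.1797 -0.7838  0.285  -0.3643]
 turn total(norm) [-0.0151 -0.0536  0.0055] rows>= 1.0 | shift in cur frame [-0.0034  0.0094 -0.0099] | after turn [-0.0041  0.0097 -0.0094] mm [-4.0879 -4.2116  3.8785] rows>= 1.0
t 4.32 pos [ 0.4574 -0.3103  0.1502] ft [-1.0435  0.2842 -0.4936] grip 0.5496142214426044 0.0 q [ 0.612   0.4207  0.0225  2.1797 -0.7838  0.285  -0.3643]
 turn total(norm) [-0.0151 -0.0536  0.0055] rows>= 1.0 | shift in cur frame [0.0287 0.0125 0.1078] | after turn [0.0378 0.0097 0.1052] mm [ 32.321  -10.3116 -44.6826] rows>= 2.0
```

Emit:
jog_arm(moves=[[[0, 0.0097, 0], [-0.0151, -0.0536, 0.0055], 0.45], [[0, 0, 0], [0, 0, 0], 0.45], [[0.0075, 0, 0.021], [0, 0, 0], 0.45], [[0.0075, 0, 0.021], [0, 0, 0], 0.45], [[0.0075, 0, 0.021], [0, 0, 0], 0.45], [[0.0075, 0, 0.021], [0, 0, 0], 0.45], [[0.0075, 0, 0.021], [0, 0, 0], 0.45], [[0, 0, 0], [0, 0, 0], 0.45]])

```text
t: 4.98
ee_pos: [0.4931, -0.3205, 0.1043]
ee_rot: [3.072, -0.25, 0.507]
ft_force: [0.1, -0.3, 0.1]
gripper_width: 0.553
grip_force: 0.0
```

```bash
python3 -c "
from g import *
from plant import manip
import cv2
p,r=lev2(0,.049,.35);plan(p,r)
s=manip.camera('side')['frame'][:,:,::-1];t=manip.camera('top')['frame'][:,:,::-1]
cr=lambda im,x,y:cv2.resize(im[y:y+60,x:x+40],(400,600),interpolation=cv2.INTER_CUBIC)
cv2.imwrite('pics/ap2.png',np.hstack([cr(s,270,240),cr(t,335,205)]))
"
```

```text
t 4.98 pos [ 0.4931 -0.3205  0.1043] ft [ 0.1413 -0.2624  0.0978] grip 0.552657551885093 0.0 q [ 0.5146  0.54    0.0899  2.1038 -0.7515  0.2738 -0.4438]
 turn total(norm) [-0.0061 -0.0167  0.0012] rows>= 1.0 | shift in cur frame [-0.0054  0.0012 -0.0043] | after turn [-0.0055  0.0013 -0.0042] mm [-3.3165 -0.0804  1.1878] rows>= 1.0
```

View pics/ap2.png

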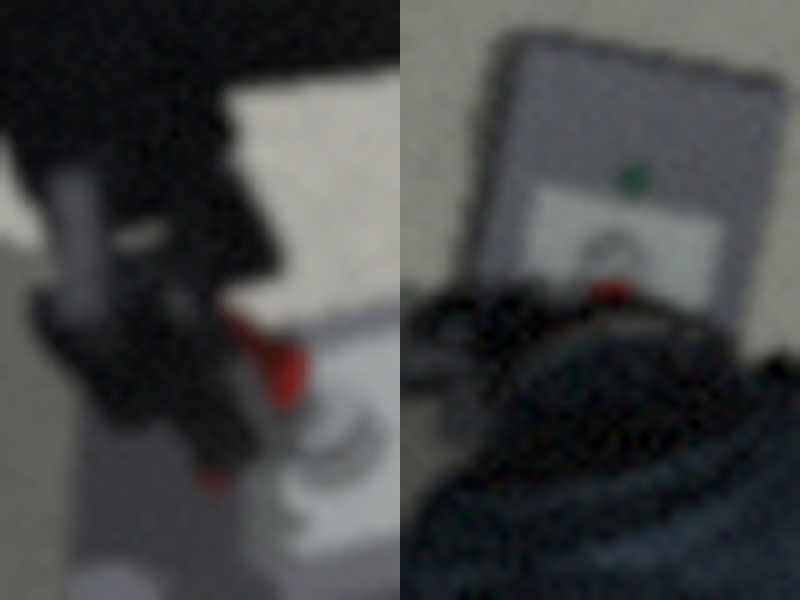

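Emit:
jog_arm(moves=[[[0, 0, 0], [0, 0, 0], 1], [[0, 0, 0], [0, 0, 0], 1], [[0, 0, 0], [0, 0, 0], 1], [[0, 0, 0], [0, 0, 0], 1], [[0, 0, 0], [0, 0, 0], 1], [[0, 0, 0], [0, 0, 0], 1]])

```text
t: 5.58
ee_pos: [0.4922, -0.3212, 0.1071]
ee_rot: [3.069, -0.251, 0.509]
ft_force: [-4.6, -0.0, 6.1]
gripper_width: 0.16
grip_force: 58.8
```

```bash
python3 -c "
from g import *
p,r=lev2(0,.049,.35);plan(p,r)
p,r=lev2(0,.056,.35);plan(p,r)
# increments for the swing with radius .054.. in rows
from plant import manip
s=manip.observe();C=R.from_rotvec(s['ee_rot']);B=R.from_euler('z',by)
rel=B.inv().apply(s['ee_pos']-box);print('TCP rel pivot box frame',rel,np.hypot(rel[0],rel[2]),np.arctan2(-rel[0],rel[2]),'tool box-y',C.inv().apply(B.apply([0,1,0])), 'axis in tool',C.inv().apply(B.apply([-np.sin(.65),0,np.cos(.65)])))
"
```

```text
t 5.58 pos [ 0.4922 -0.3212  0.1071] ft [-4.556  -0.0205  6.0501] grip 0.15980464277089432 58.80759358406067 q [ 0.5122  0.5345  0.0947  2.105  -0.7499  0.2755 -0.4449]
 turn total(norm) [-0.0043 -0.018   0.0012] rows>= 1.0 | shift in cur frame [-0.0058 -0.0004  0.0015] | after turn [-0.0057 -0.0004  0.0016] mm [-2.4336  0.6211 -1.6298] rows>= 1.0
t 5.58 pos [ 0.4922 -0.3212  0.1071] ft [-4.556  -0.0205  6.0501] grip 0.15980464277089432 58.80759358406067 q [ 0.5122  0.5345  0.0947  2.105  -0.7499  0.2755 -0.4449]
 turn total(norm) [-0.0043 -0.018   0.0012] rows>= 1.0 | shift in cur frame [-0.0102 -0.0005 -0.0118] | after turn [-0.0105 -0.0004 -0.0115] mm [-6.6117  1.3211  3.9428] rows>= 1.0
TCP rel pivot box frame [-0.0272 -0.0002  0.0406] 0.04887367245915554 0.5890131583691437 tool box-y [ 0.0018 -1.      0.0068] axis in tool [-0.3162 -0.0071 -0.9487]
```

Emit:
jog_arm(moves=[[[-0.00127, 0, -0.0038], [0, 0, 0], 1], [[-0.00127, 0, -0.0038], [0, 0, 0], 1], [[0, 0, 0], [0, 0, 0], 1]])

```text
t: 5.83
ee_pos: [0.4901, -0.3208, 0.1101]
ee_rot: [3.069, -0.25, 0.509]
ft_force: [0.7, -3.5, -2.5]
gripper_width: 0.157
grip_force: 58.5
```

Emit:
jog_arm(moves=[[[-0.00127, 0, -0.0038], [0, 0, 0], 1], [[-0.00127, 0, -0.0038], [0, 0, 0], 1], [[0, 0, 0], [0, 0, 0], 1]])

```text
t: 6.08
ee_pos: [0.4877, -0.3203, 0.1132]
ee_rot: [3.069, -0.25, 0.509]
ft_force: [2.2, -4.1, -4.2]
gripper_width: 0.153
grip_force: 58.5
```

Emit:
jog_arm(moves=[[[0.00818, 0, -0.00192], [0, -0.0478, 0], 1], [[0.00818, 0, -0.00192], [0, -0.0478, 0], 1], [[0.00818, 0, -0.00192], [0, -0.0478, 0], 1], [[0.00818, 0, -0.00192], [0, -0.0478, 0], 1], [[0, 0, 0], [0, 0, 0], 1]])

```text
t: 6.5
ee_pos: [0.5044, -0.323, 0.1196]
ee_rot: [-3.13, 0.247, -0.038]
ft_force: [-1.9, -5.8, -6.2]
gripper_width: 0.156
grip_force: 60.5
```

```bash
cat > lv.py <<'E'
from g import *
from plant import manip
s=manip.observe();C=R.from_rotvec(s['ee_rot']);B=R.from_euler('z',by)
rel=B.inv().apply(s['ee_pos']-box);zt=B.inv().apply(-C.as_matrix()[:,2])
th=.65-np.arctan2(-rel[0],rel[2]);a=np.array([-np.sin(.65-th),0,np.cos(.65-th)])
f=B.inv().apply(s['ft_force'])
print('rel',rel,'rad',np.hypot(rel[0],rel[2]),'lean pos',.65-th,'tool lean',np.arctan2(-zt[0],zt[2]),'f box',f,'axial',f@a,'w',s['gripper_width'],s['grip_force'],s['qpos'],s['t'])
E
python3 lv.py
```

```text
rel [-0.0149  0.      0.0531] rad 0.05517667008660507 lean pos 0.27268283145405764 tool lean 0.024017143631576275 f box [-0.8881 -6.0412 -6.1598] axial -5.69300225556497 w 0.15571930744286844 60.51614999771118 [ 0.1875  0.6524  0.5013  1.8281 -0.4595  0.7562 -0.7912] 6.5
```

Emit:
jog_arm(moves=[[[0.00818, 0, -0.00192], [0, -0.0478, 0], 1], [[0.00818, 0, -0.00192], [0, -0.0478, 0], 1], [[0.00818, 0, -0.00192], [0, -0.0478, 0], 1], [[0.00818, 0, -0.00192], [0, -0.0478, 0], 1], [[0.003, 0, -0.0006], [0, -0.012, 0], 1], [[0, 0, 0], [0, 0, 0], 1], [[0, 0, 0], [0, 0, 0], 1]])

```text
t: 7.08
ee_pos: [0.5185, -0.3255, 0.121]
ee_rot: [-3.068, 0.247, 0.455]
ft_force: [-3.6, -5.4, -4.4]
gripper_width: 0.161
grip_force: 60.8
```

```bash
python3 lv.py
```

```text
rel [-0.0005 -0.0001  0.0545] rad 0.0544561477295598 lean pos 0.008675203699222589 tool lean -0.29528924797340506 f box [-2.6454 -5.8985 -4.4282] axial -4.405108274422484 w 0.16086715708787397 60.78617513179779 [ 0.1359  0.8317  0.584   1.5166 -0.3214  1.1899 -0.9517] 7.0833
```

Emit:
jog_arm(moves=[[[0.003, 0, -0.0009], [0, 0, 0], 1], [[0, 0, 0], [0, 0, 0], 1], [[0.002, 0, 0.0057], [0, 0, 0], 1], [[0.002, 0, 0.0057], [0, 0, 0], 1], [[0.002, 0, 0.0057], [0, 0, 0], 1], [[0, 0, 0], [0, 0, 0], 1], [[0, 0, 0], [0, 0, 0], 1]])

```text
t: 7.67
ee_pos: [0.5191, -0.3257, 0.1143]
ee_rot: [-3.067, 0.249, 0.456]
ft_force: [-9.5, -1.5, 10.3]
gripper_width: 0.155
grip_force: 62.3
```

```bash
python3 lv.py
```

```text
rel [ 0.0001 -0.0002  0.0478] rad 0.04783213108551966 lean pos -0.0021357747372815483 tool lean -0.29573683685998714 f box [-9.1169 -3.0224 10.3012] axial 10.281702726364042 w 0.15466081251334254 62.2566032409668 [ 0.1381  0.8399  0.5808  1.5191 -0.3258  1.1805 -0.951 ] 7.6667
```

Emit:
jog_arm(moves=[[[0, 0, 0], [0, 0, 0], 0.4], [[0, 0, 0], [0, 0, 0], 0.4], [[0, 0, 0], [0, 0, 0], 0.4], [[0, 0, 0], [0, 0, 0], 0.4], [[-0.009, 0, -0.028], [0, 0, 0], 0.4], [[-0.016, 0, -0.053], [0, 0, 0], 0.4], [[-0.016, 0, -0.053], [0, 0, 0], 0.4], [[-0.016, 0, -0.053], [0, 0, 0], 0.4], [[-0.016, 0, -0.053], [0, 0, 0], 0.4], [[0, 0, 0], [0, 0, 0], 0.4]])

```text
t: 8.5
ee_pos: [0.5229, -0.3277, 0.2441]
ee_rot: [-3.074, 0.247, 0.438]
ft_force: [0.2, -0.3, 0.6]
gripper_width: 0.6
grip_force: 0.0
```

```bash
cat > /dev/null; python3 -c "
from g import *
from plant import manip
import cv2
print(manip.observe()['qpos'],manip.observe()['ee_pos'])
s=manip.camera('side')['frame'][:,:,::-1];t=manip.camera('top')['frame'][:,:,::-1]
cr=lambda im,x,y:cv2.resize(im[y:y+60,x:x+40],(400,600),interpolation=cv2.INTER_CUBIC)
cv2.imwrite('pics/tg.png',np.hstack([cr(s,275,245),cr(t,335,205)]))
"
```

```text
[ 0.1209  0.7176  0.6314  1.3815 -0.2673  1.4157 -0.9779] [ 0.5229 -0.3277  0.2441]
```

View pics/tg.png

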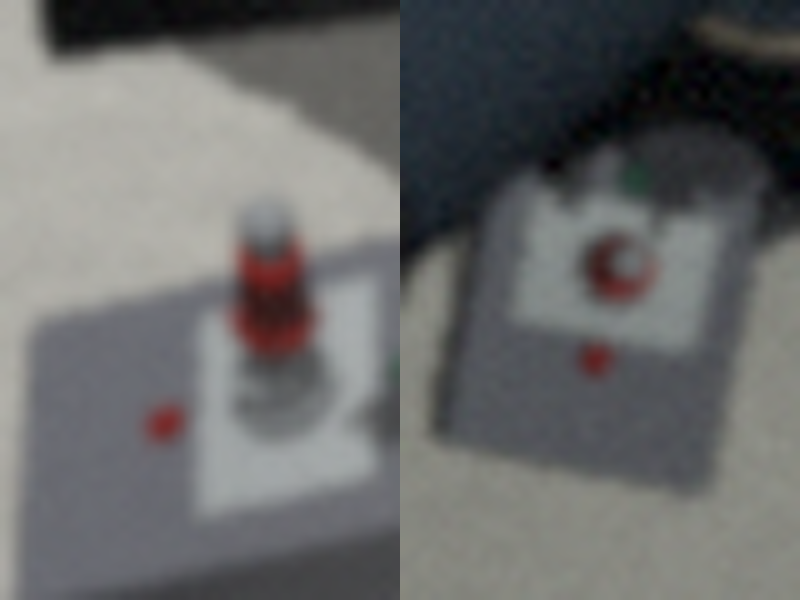

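```bash
cat > sim.py <<'E'
from ik import *
from scipy.spatial.transform import Slerp
def stepq(q,p,Rt,marg=.0):
    def f(x):
        a,b=fk(x);return np.concatenate([(a-p)*100,(b.inv()*Rt).as_rotvec()*30,.1*(x-q)])
    s=least_squares(f,np.clip(q,lo+marg+1e-4,hi-marg-1e-4),bounds=(lo+marg,hi-marg),max_nfev=15)
    return s.x,np.abs(s.fun[:6]).max()
def follow(q,wps,dang=.12,dpos=.04):
    "wps list of (p,R); returns q, worst err, trace"
    tr=[]
    p0,R0=fk(q);w=0
    for p,Rt in wps:
        n=int(max(np.ceil((R0.inv()*Rt).magnitude()/dang),np.ceil(np.linalg.norm(p-p0)/dpos),1))
        sl=Slerp([0,1],R.concatenate([R0,Rt]))
        for i in range(1,n+1):
            q,e=stepq(q,p0+(p-p0)*i/n,sl(i/n)); 
        w=max(w,e);tr.append((q.round(2),round(e,3)));p0,R0=p,Rt
    return q,w,tr
if __name__=='__main__':
    q0=np.array([.1209,.7176,.6314,1.3815,-.2673,1.4157,-.9779])
    hi_p=frm(G,[-.01,0,.25]);lo_p=frm(G,[-.011,0,.078]);th=np.deg2rad(34)
    for fl in(0,np.pi):
      for dl in(1.6,1.0,.5,-.5,-1.0,-1.6):
        F=R.from_euler('z',fl);lz=lambda d,a:lean(G[2]+d,a)*F
        q,w,tr=follow(q0,[(hi_p,lz(dl,0.)),(hi_p,lz(dl,th)),(hi_p,lz(dl/2,th)),(hi_p,lz(0,th)),(lo_p,lz(0,th))])
        print(round(fl,1),dl,[t[1] for t in tr],tr[-1][0],tr[0][0])
E
time python3 sim.py
```

```text
0 1.6 [np.float64(0.0), np.float64(0.0), np.float64(0.0), np.float64(5.088), np.float64(5.193)] [ 0.8   0.64 -0.55  2.2  -1.09  0.17 -2.82] [-0.53  0.57  1.02  1.8  -0.55  1.09 -2.12]
0 1.0 [np.float64(0.0), np.float64(0.0), np.float64(0.0), np.float64(5.088), np.float64(5.193)] [ 0.8   0.64 -0.55  2.2  -1.09  0.17 -2.82] [-0.6   0.68  1.22  1.8  -0.69  1.18 -2.56]
0 0.5 [np.float64(0.0), np.float64(0.001), np.float64(0.708), np.float64(5.088), np.float64(5.193)] [ 0.8   0.64 -0.55  2.2  -1.09  0.17 -2.82] [-0.63  0.89  1.52  1.8  -0.9   1.39 -2.82]
0 -0.5 [np.float64(0.0), np.float64(0.01), np.float64(0.001), np.float64(0.001), np.float64(0.0)] [ 1.04  0.9  -1.23  2.38  2.05  0.59  0.17] [ 0.26  0.39 -0.24  1.77  0.11  0.99  1.36]
0 -1.0 [np.float64(0.0), np.float64(0.001), np.float64(0.001), np.float64(0.0), np.float64(0.0)] [ 1.04  0.89 -1.22  2.38  2.06  0.59  0.16] [ 0.17  0.39 -0.11  1.77  0.05  0.98  0.92]
0 -1.6 [np.float64(0.0), np.float64(0.0), np.float64(0.0), np.float64(0.001), np.float64(0.0)] [ 1.04  0.89 -1.22  2.38  2.06  0.59  0.16] [ 0.06  0.39  0.05  1.78 -0.02  0.
[... 469 characters left out ...]
.761)] [ 0.6   0.57 -0.38  2.2  -1.09  0.17  0.13] [-0.14  0.4   0.35  1.79 -0.16  0.98 -0.5 ]
3.1 -0.5 [np.float64(0.0), np.float64(0.356), np.float64(0.002), np.float64(0.0), np.float64(3.761)] [ 0.6   0.57 -0.38  2.2  -1.09  0.17  0.13] [-0.34  0.46  0.66  1.79 -0.33  1.   -1.32]
3.1 -1.0 [np.float64(0.0), np.float64(0.0), np.float64(0.356), np.float64(0.0), np.float64(3.761)] [ 0.6   0.57 -0.38  2.2  -1.09  0.17  0.13] [-0.44  0.5   0.83  1.8  -0.43  1.03 -1.71]
3.1 -1.6 [np.float64(0.0), np.float64(0.0), np.float64(0.006), np.float64(0.0), np.float64(3.761)] [ 0.6   0.57 -0.38  2.2  -1.09  0.17  0.13] [-0.54  0.58  1.05  1.8  -0.57  1.1  -2.16]
real	0m20.662s
user	0m21.102s
sys	0m0.191s
```

```bash
cat > sim2.py <<'E'
from sim import *
q0=np.array([.1209,.7176,.6314,1.3815,-.2673,1.4157,-.9779])
th=np.deg2rad(34);dl=-1.
hp=frm(G,[-.011,0,.25]);lp=frm(G,[-.011,0,.078]);mp=frm(G,[-.011,0,.14])
q,w,tr=follow(q0,[(hp,lean(G[2]+dl,0)),(hp,lean(G[2]+dl,th)),(hp,lean(G[2]+dl/2,th)),(hp,lean(G[2],th)),(lp,lean(G[2],th)),(mp,lean(G[2],th))])
for t in tr: print(t)
for ps in(.3,.45,.6,.8):
    F=np.array([P[0],P[1],P[2]+ps]);r=lean(F[2],th)
    qa,w,tr=follow(q,[(mp,r),(frm(F,[-.011,0,.14]),r),(frm(F,[-.011,0,.10]),r)]);print(ps,tr)
    qb,w,tr=follow(qa,[(frm(F,[-.09,0,.19]),r),(frm(F,[0,0,.185]),r),(frm(F,[0,0,.145]),r),(frm(F,[-.06,0,.2]),r),(frm(F,[-.045,0,.14]),r),(frm(F,[-.045,0,.10]),r)]);print('   ',[t[1] for t in tr],tr[-1][0])
E
python3 sim2.py; python3 -c "
from g import *
plan(frm(G,[-.011,0,.25]),lean(G[2]-1.,0),False)"
```

```text
(array([ 0.17,  0.39, -0.11,  1.78,  0.05,  0.98,  0.92]), np.float64(0.0))
(array([-0.35,  0.25,  0.21,  2.22,  0.99,  0.46, -0.14]), np.float64(0.001))
(array([ 0.26,  0.2 , -0.26,  2.28,  1.09,  0.17,  0.36]), np.float64(0.002))
(array([ 1.21,  0.45, -1.26,  2.19,  0.75,  0.3 ,  1.32]), np.float64(0.0))
(array([ 1.04,  0.89, -1.22,  2.38,  2.06,  0.59,  0.16]), np.float64(0.0))
(array([ 1.07,  0.69, -1.18,  2.33,  1.84,  0.38,  0.31]), np.float64(0.0))
0.3 [(array([ 1.11,  0.71, -1.15,  2.26,  1.44,  0.26,  0.93]), np.float64(0.001)), (array([ 0.62,  0.8 , -1.4 ,  2.39,  1.83,  0.76,  0.02]), np.float64(0.0)), (array([ 0.57,  0.9 , -1.37,  2.43,  1.96,  0.86, -0.07]), np.float64(0.0))]
    [np.float64(0.49), np.float64(0.0), np.float64(0.0), np.float64(0.0), np.float64(0.045), np.float64(0.743)] [ 0.65  0.97 -1.52  2.46  1.85  0.96  0.02]
0.45 [(array([ 1.21,  0.86, -1.34,  2.2 ,  1.18,  0.43,  1.36]), np.float64(0.001)), (array([ 0.7 ,  0.83, -1.43,  2.35,  1.77,  0.68,  0.29]), np.float64(0.0)), (array([ 0.66,  0.94, -1.4 ,  2.39,  1.9 ,  0.77,  0.19]), np.float64(0.0))]
    [np
[... 568 characters left out ...]
2,  2.04,  0.89,  0.75,  1.98]), np.float64(0.0)), (array([ 0.77,  0.82, -1.31,  2.23,  1.3 ,  0.39,  1.17]), np.float64(0.0)), (array([ 0.74,  0.91, -1.28,  2.26,  1.56,  0.43,  0.95]), np.float64(0.001))]
    [np.float64(0.001), np.float64(0.0), np.float64(0.0), np.float64(0.0), np.float64(0.001), np.float64(0.001)] [ 0.81  0.9  -1.29  2.3   1.54  0.4   1.01]
t 8.6 pos [ 0.5221 -0.3263  0.2396] ft [ 0.3594 -0.0291 -0.2786] grip 0.600430917552208 0.0 q [ 0.121   0.7216  0.6287  1.3871 -0.2685  1.4116 -0.9775]
 turn total(norm) [-0.2396  0.0597 -1.6432] rows>= 21.0 | shift in cur frame [-0.045  -0.4545 -0.005 ] | after turn [ 0.268   0.3692 -0.0207] mm [ 15.7076 227.5905  10.3648] rows>= 6.0
```

Emit:
jog_arm(moves=[[[-0.0075, -0.0758, -0.004], [0, 0, 0], 0.3], [[-0.0075, -0.0758, -0.004], [0, 0, 0], 0.3], [[-0.0075, -0.0758, -0.004], [0, 0, 0], 0.3], [[-0.0075, -0.0758, -0.004], [0, 0, 0], 0.3], [[-0.0075, -0.0758, -0.004], [0, 0, 0], 0.3], [[-0.0075, -0.0758, -0.004], [0, 0, 0], 0.3], [[0, 0, 0], [-0.0109, 0.0027, -0.0747], 0.3], [[0, 0, 0], [-0.0109, 0.0027, -0.0747], 0.3], [[0, 0, 0], [-0.0109, 0.0027, -0.0747], 0.3], [[0, 0, 0], [-0.0109, 0.0027, -0.0747], 0.3], [[0, 0, 0], [-0.0109, 0.0027, -0.0747], 0.3], [[0, 0, 0], [-0.0109, 0.0027, -0.0747], 0.3]])

```text
t: 9.6
ee_pos: [0.5398, -0.0982, 0.2569]
ee_rot: [-2.969, -0.86, 0.38]
ft_force: [-0.2, -0.3, 0.0]
gripper_width: 0.702
grip_force: 0.0
```

Emit:
jog_arm(moves=[[[0, 0, 0], [-0.0109, 0.0027, -0.0747], 0.3], [[0, 0, 0], [-0.0109, 0.0027, -0.0747], 0.3], [[0, 0, 0], [-0.0109, 0.0027, -0.0747], 0.3], [[0, 0, 0], [-0.0109, 0.0027, -0.0747], 0.3], [[0, 0, 0], [-0.0109, 0.0027, -0.0747], 0.3], [[0, 0, 0], [-0.0109, 0.0027, -0.0747], 0.3], [[0, 0, 0], [-0.0109, 0.0027, -0.0747], 0.3], [[0, 0, 0], [-0.0109, 0.0027, -0.0747], 0.3], [[0, 0, 0], [-0.0109, 0.0027, -0.0747], 0.3], [[0, 0, 0], [-0.0109, 0.0027, -0.0747], 0.3], [[0, 0, 0], [-0.0109, 0.0027, -0.0747], 0.3], [[0, 0, 0], [-0.0109, 0.0027, -0.0747], 0.3]])

```text
t: 10.6
ee_pos: [0.5396, -0.0983, 0.257]
ee_rot: [-1.714, -2.617, 0.11]
ft_force: [-0.5, -0.3, 0.7]
gripper_width: 0.7
grip_force: 0.0
```

```bash
python3 -c "
from g import *
plan(frm(G,[-.011,0,.25]),lean(G[2]-1.,0),False)
plan(frm(G,[-.011,0,.25]),lean(G[2]-1.,np.deg2rad(34)),False)"
```

```text
t 10.6 pos [ 0.5396 -0.0983  0.257 ] ft [-0.5237 -0.3136  0.6865] grip 0.6998368300089358 0.0 q [0.0059 0.4018 0.0781 1.7356 0.0299 1.0491 0.4744]
 turn total(norm) [-0.045   0.0087 -0.2944] rows>= 4.0 | shift in cur frame [ 0.001  -0.0026  0.0142] | after turn [ 0.0021 -0.0029  0.014 ] mm [-1.7551 -0.4242 -7.0197] rows>= 1.0
t 10.6 pos [ 0.5396 -0.0983  0.257 ] ft [-0.5237 -0.3136  0.6865] grip 0.6998368300089358 0.0 q [0.0059 0.4018 0.0781 1.7356 0.0299 1.0491 0.4744]
 turn total(norm) [-0.1309 -0.3621 -0.2721] rows>= 6.0 | shift in cur frame [ 0.001  -0.0026  0.0142] | after turn [ 0.0096 -0.0029  0.0104] mm [-1.7551 -0.4242 -7.0197] rows>= 1.0
```

Emit:
jog_arm(moves=[[[0, 0, 0], [-0.0187, -0.0517, -0.0389], 0.3], [[0, 0, 0], [-0.0187, -0.0517, -0.0389], 0.3], [[0, 0, 0], [-0.0187, -0.0517, -0.0389], 0.3], [[0, 0, 0], [-0.0187, -0.0517, -0.0389], 0.3], [[0, 0, 0], [-0.0187, -0.0517, -0.0389], 0.3], [[0, 0, 0], [-0.0187, -0.0517, -0.0389], 0.3], [[0, 0, 0], [-0.0187, -0.0517, -0.0389], 0.3], [[0, 0, 0], [0, 0, 0], 0.3]])

```text
t: 11.27
ee_pos: [0.5381, -0.0985, 0.2565]
ee_rot: [0.896, 2.423, -0.274]
ft_force: [-1.2, 0.2, -0.7]
gripper_width: 0.697
grip_force: 0.0
```

```bash
python3 -c "
from g import *
t=np.deg2rad(34)
plan(frm(G,[-.011,0,.25]),lean(G[2]-.5,t),False)
w=(lean(G[2]-1,t).inv()*lean(G[2]-.5,t)).as_rotvec()/(np.pi/2);print('half turn',w)"
```

```text
t 11.27 pos [ 0.5381 -0.0985  0.2565] ft [-1.1997  0.1876 -0.7381] grip 0.6973394135321701 0.0 q [-0.4127  0.2449  0.289   2.1979  0.8938  0.4711 -0.0456]
 turn total(norm) [-0.1833 -0.0076 -0.27  ] rows>= 5.0 | shift in cur frame [ 0.0072 -0.0005  0.0107] | after turn [ 0.0076 -0.0004  0.0105] mm [-0.2522 -0.1788 -6.4509] rows>= 1.0
half turn [-0.178  -0.     -0.2639]
```

Emit:
jog_arm(moves=[[[0, 0, 0], [-0.0324, 0, -0.048], 0.3], [[0, 0, 0], [-0.0324, 0, -0.048], 0.3], [[0, 0, 0], [-0.0324, 0, -0.048], 0.3], [[0, 0, 0], [-0.0324, 0, -0.048], 0.3], [[0, 0, 0], [-0.0324, 0, -0.048], 0.3], [[0, 0, 0], [-0.0324, 0, -0.048], 0.3], [[0, 0, 0], [0, 0, 0], 0.3]])

```text
t: 11.85
ee_pos: [0.5396, -0.1036, 0.2568]
ee_rot: [0.319, 2.546, -0.085]
ft_force: [-0.3, -0.5, -0.4]
gripper_width: 0.7
grip_force: 0.0
```

Emit:
jog_arm(moves=[[[0, 0, 0], [-0.0324, 0, -0.048], 0.3], [[0, 0, 0], [-0.0324, 0, -0.048], 0.3], [[0, 0, 0], [-0.0324, 0, -0.048], 0.3], [[0, 0, 0], [-0.0324, 0, -0.048], 0.3], [[0, 0, 0], [-0.0324, 0, -0.048], 0.3], [[0, 0, 0], [0, 0, 0], 0.3]])

```text
t: 12.35
ee_pos: [0.5396, -0.1036, 0.2504]
ee_rot: [0.021, 2.577, 0.007]
ft_force: [0.4, -0.9, -1.3]
gripper_width: 0.702
grip_force: 0.0
```

```bash
python3 -c "
from g import *
t=np.deg2rad(34)
plan(frm(G,[-.011,0,.25]),lean(G[2],t),False)"
```

```text
t 12.35 pos [ 0.5396 -0.1036  0.2504] ft [ 0.3795 -0.8942 -1.2693] grip 0.7024086413014813 0.0 q [ 0.743   0.253  -0.7187  2.2308  0.6694  0.1908  1.0166]
 turn total(norm) [-0.1056 -0.0174 -0.172 ] rows>= 3.0 | shift in cur frame [ 0.0036  0.0098 -0.0012] | after turn [0.0008 0.0105 0.0004] mm [-1.7601  4.93   -0.4003] rows>= 1.0
```

Run:
```python
from sim import *
q=np.array([.743,.253,-.7187,2.2308,.6694,.1908,1.0166]);th=np.deg2rad(34)
r=lean(G[2],th)
for b in(.05,.07,.09):
    q2,w,tr=follow(q,[(frm(G,[-.011,0,.25]),r),(frm(G,[-.011-b*np.sin(th),0,.078+b*np.cos(th)]),r),(frm(G,[-.011,0,.078]),r)]);print(b,tr)
```

```text
0.05 [(array([ 1.18,  0.42, -1.2 ,  2.2 ,  0.63,  0.26,  1.44]), np.float64(0.0)), (array([ 1.13,  0.77, -1.25,  2.4 ,  1.94,  0.47,  0.24]), np.float64(0.0)), (array([ 1.05,  0.9 , -1.23,  2.38,  2.04,  0.6 ,  0.18]), np.float64(0.0))]
0.07 [(array([ 1.18,  0.42, -1.2 ,  2.2 ,  0.63,  0.26,  1.44]), np.float64(0.0)), (array([ 1.16,  0.7 , -1.23,  2.4 ,  1.91,  0.4 ,  0.27]), np.float64(0.001)), (array([ 1.03,  0.88, -1.19,  2.38,  2.08,  0.57,  0.14]), np.float64(0.0))]
0.09 [(array([ 1.18,  0.42, -1.2 ,  2.2 ,  0.63,  0.26,  1.44]), np.float64(0.0)), (array([ 1.21,  0.66, -1.26,  2.4 ,  1.81,  0.35,  0.36]), np.float64(0.001)), (array([ 1.05,  0.9 , -1.23,  2.38,  2.04,  0.6 ,  0.18]), np.float64(0.0))]
```

Emit:
jog_arm(moves=[[[0.0009, 0.0025, 0], [-0.0264, -0.0044, -0.043], 0.3], [[0.0009, 0.0025, 0], [-0.0264, -0.0044, -0.043], 0.3], [[0.0009, 0.0025, 0], [-0.0264, -0.0044, -0.043], 0.3], [[0.0009, 0.0025, 0], [-0.0264, -0.0044, -0.043], 0.3], [[0, 0, 0], [0, 0, 0], 0.3]])

```text
t: 12.77
ee_pos: [0.5379, -0.0969, 0.2482]
ee_rot: [-0.381, 2.526, 0.119]
ft_force: [0.5, -0.3, -0.8]
gripper_width: 0.7
grip_force: 0.0
```

```bash
python3 -c "
from g import *
t=np.deg2rad(34);b=.07
plan(frm(G,[-.011-b*np.sin(t),0,.078+b*np.cos(t)]),lean(G[2],t),False)"
```

```text
t 12.77 pos [ 0.5379 -0.0969  0.2482] ft [ 0.4979 -0.3369 -0.7963] grip 0.6998672863789971 0.0 q [ 1.1622  0.4166 -1.1773  2.1993  0.621   0.2562  1.4353]
 turn total(norm) [-0.0001 -0.0013 -0.0024] rows>= 1.0 | shift in cur frame [ 0.1911 -0.004   0.142 ] | after turn [ 0.1914 -0.0033  0.1416] mm [ -37.4304  -13.4507 -112.2001] rows>= 3.0
```

Emit:
jog_arm(moves=[[[0.016, 0, 0.0118], [0, 0, 0], 0.3], [[0.016, 0, 0.0118], [0, 0, 0], 0.3], [[0.016, 0, 0.0118], [0, 0, 0], 0.3], [[0.016, 0, 0.0118], [0, 0, 0], 0.3], [[0.016, 0, 0.0118], [0, 0, 0], 0.3], [[0.016, 0, 0.0118], [0, 0, 0], 0.3], [[0.016, 0, 0.0118], [0, 0, 0], 0.3], [[0.016, 0, 0.0118], [0, 0, 0], 0.3], [[0.016, 0, 0.0118], [0, 0, 0], 0.3], [[0.016, 0, 0.0118], [0, 0, 0], 0.3], [[0.016, 0, 0.0118], [0, 0, 0], 0.3], [[0.016, 0, 0.0118], [0, 0, 0], 0.3]])

```text
t: 13.77
ee_pos: [0.5002, -0.1066, 0.1374]
ee_rot: [-0.382, 2.528, 0.115]
ft_force: [-0.6, -0.6, -0.0]
gripper_width: 0.699
grip_force: 0.0
```

```bash
python3 -c "
from g import *
t=np.deg2rad(34);b=.07
plan(frm(G,[-.011-b*np.sin(t),0,.078+b*np.cos(t)]),lean(G[2],t),False)
plan(frm(G,[-.011,0,.078]),lean(G[2],t),False)"
```

```text
t 13.77 pos [ 0.5002 -0.1066  0.1374] ft [-0.5537 -0.6035 -0.0105] grip 0.6994293669588292 0.0 q [ 1.1427  0.6864 -1.2278  2.405   1.9086  0.3955  0.2436]
 turn total(norm) [-0.0017 -0.003  -0.0015] rows>= 1.0 | shift in cur frame [ 0.0029 -0.0074  0.0013] | after turn [ 0.0029 -0.0074  0.0012] mm [ 0.2773 -3.7984 -1.3349] rows>= 1.0
t 13.77 pos [ 0.5002 -0.1066  0.1374] ft [-0.5537 -0.6035 -0.0105] grip 0.6994293669588292 0.0 q [ 1.1427  0.6864 -1.2278  2.405   1.9086  0.3955  0.2436]
 turn total(norm) [-0.0017 -0.003  -0.0015] rows>= 1.0 | shift in cur frame [ 0.0023 -0.007   0.1413] | after turn [ 0.0029 -0.0074  0.1412] mm [ 37.6353   7.8889 -59.3675] rows>= 2.0
```

Emit:
jog_arm(moves=[[[0.0023, -0.0072, 0], [-0.0017, -0.003, -0.0015], 0.3], [[0, 0, 0.0177], [0, 0, 0], 0.3], [[0, 0, 0.0177], [0, 0, 0], 0.3], [[0, 0, 0.0177], [0, 0, 0], 0.3], [[0, 0, 0.0177], [0, 0, 0], 0.3], [[0, 0, 0.0177], [0, 0, 0], 0.3], [[0, 0, 0], [0, 0, 0], 0.3]])

```text
t: 14.35
ee_pos: [0.5248, -0.1031, 0.1005]
ee_rot: [-0.389, 2.521, 0.118]
ft_force: [-0.4, 0.4, -0.5]
gripper_width: 0.701
grip_force: 0.0
```

Emit:
jog_arm(moves=[[[0, 0, 0.0177], [0, 0, 0], 0.3], [[0, 0, 0.0177], [0, 0, 0], 0.3], [[0, 0, 0.0177], [0, 0, 0], 0.3], [[0, 0, 0], [0, 0, 0], 0.3]])

```text
t: 14.68
ee_pos: [0.5391, -0.0992, 0.0788]
ee_rot: [-0.388, 2.519, 0.118]
ft_force: [0.2, -0.3, 0.7]
gripper_width: 0.699
grip_force: 0.0
```

```bash
python3 -c "
from g import *
from plant import manip
import cv2
t=np.deg2rad(34)
plan(frm(G,[-.011,0,.078]),lean(G[2],t),False)
s=manip.camera('side')['frame'][:,:,::-1];t=manip.camera('top')['frame'][:,:,::-1]
cr=lambda im,x,y:cv2.resize(im[y:y+60,x:x+50],(400,480),interpolation=cv2.INTER_CUBIC)
cv2.imwrite('pics/gr.png',np.hstack([cr(s,265,175),cr(t,260,195)]))
"
```

```text
t 14.68 pos [ 0.5391 -0.0992  0.0788] ft [ 0.1675 -0.2756  0.652 ] grip 0.6990106080236003 0.0 q [ 1.0457  0.8964 -1.2234  2.3786  2.0568  0.5911  0.1665]
 turn total(norm) [0.0005 0.0024 0.0015] rows>= 1.0 | shift in cur frame [0.0026 0.0018 0.0002] | after turn [0.0026 0.0018 0.0002] mm [-1.2685  0.543  -0.805 ] rows>= 1.0
```

View pics/gr.png

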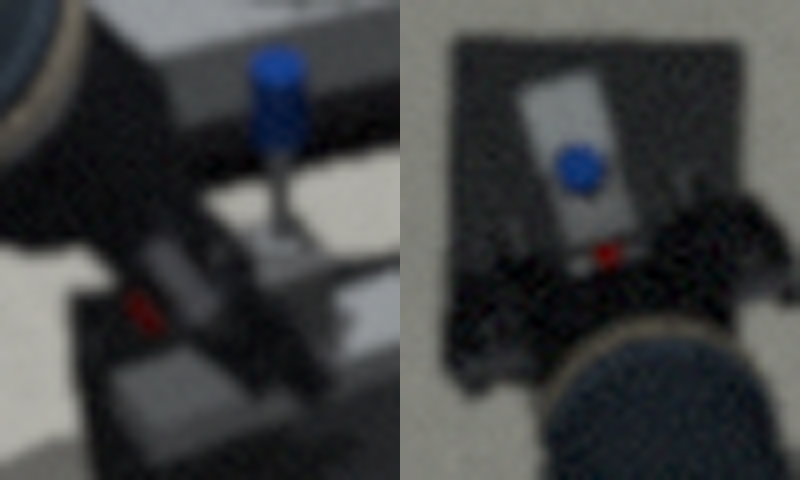

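Emit:
jog_arm(moves=[[[0.0026, 0.0018, -0.006], [0, 0, 0], 0.3], [[0, 0, 0], [0, 0, 0], 0.6], [[0, 0, 0], [0, 0, 0], 1], [[0, 0, 0], [0, 0, 0], 1], [[0, 0, 0], [0, 0, 0], 1], [[0, 0, 0], [0, 0, 0], 1], [[0, 0, 0], [0, 0, 0], 1], [[0, 0, 0], [0, 0, 0], 1]])

```text
t: 15.45
ee_pos: [0.5353, -0.0993, 0.0823]
ee_rot: [-0.39, 2.518, 0.117]
ft_force: [-4.9, 0.0, 6.8]
gripper_width: 0.339
grip_force: 58.3
```

```bash
python3 -c "
from g import *
t=np.deg2rad(34)
plan(frm(G,[-.011,0,.14]),lean(G[2],t),False)"
```

```text
t 15.45 pos [ 0.5353 -0.0993  0.0823] ft [-4.8905  0.0214  6.7908] grip 0.338666995565474 58.34606230258942 q [ 1.0532  0.8871 -1.2295  2.386   2.0543  0.5876  0.1652]
 turn total(norm) [-0.      0.003   0.0027] rows>= 1.0 | shift in cur frame [-0.0693 -0.0006 -0.0924] | after turn [-0.0688 -0.0003 -0.0927] mm [ 2.5366  0.6333 57.6741] rows>= 2.0
```

Emit:
jog_arm(moves=[[[-0.007, 0, -0.0095], [0, 0, 0], 1], [[-0.0173, 0, -0.0231], [0, 0, 0], 1], [[-0.0173, 0, -0.0231], [0, 0, 0], 1], [[-0.0173, 0, -0.0231], [0, 0, 0], 1], [[-0.0173, 0, -0.0231], [0, 0, 0], 1], [[0, 0, 0], [0, 0, 0], 1]])

```text
t: 15.95
ee_pos: [0.539, -0.0987, 0.148]
ee_rot: [-0.39, 2.516, 0.114]
ft_force: [0.9, -0.5, -5.5]
gripper_width: 0.339
grip_force: 60.6
```

Run:
```python
from sim import *
from plant import manip
s=manip.observe();print(s['qpos'],s['ee_pos'],s['ft_force'],s['wrist_torque'],s['gripper_width'])
th=np.deg2rad(34);q=s['qpos'];p,r0=fk(q);print(p,(r0.inv()*R.from_rotvec(s['ee_rot'])).magnitude())
F=np.array([P[0],P[1],P[2]+.6]);r=lean(F[2],th)
t1=frm(F,[-.0136,0,.15]);t2=frm(F,[-.0136,0,.1043])
for name,w in (('turn first',[(p,r),(t1,r),(t2,r)]),('together',[(t1,r),(t2,r)]),('shift first',[(t1,r0),(t1,r),(t2,r)])):
    print(name,follow(q,w)[2])
plan(t1,r,False)
```

```text
[ 1.0726  0.6739 -1.1833  2.3274  1.8227  0.3685  0.3195] [ 0.539  -0.0987  0.148 ] [ 0.947  -0.5421 -5.4631] [-0.4659  1.2149 -0.0312] 0.3392585667108722
[ 0.5382 -0.0982  0.1478] 3.7726546642351833e-16
turn first [(array([ 1.26,  0.97, -1.48,  2.13,  1.03,  0.61,  1.66]), np.float64(0.001)), (array([ 0.76,  0.8 , -1.39,  2.3 ,  1.6 ,  0.51,  0.63]), np.float64(0.0)), (array([ 0.72,  0.92, -1.38,  2.34,  1.81,  0.61,  0.48]), np.float64(0.0))]
together [(array([ 0.67,  0.67, -1.17,  2.31,  1.68,  0.3 ,  0.54]), np.float64(0.0)), (array([ 0.67,  0.83, -1.24,  2.34,  1.9 ,  0.47,  0.37]), np.float64(0.0))]
shift first [(array([ 0.52,  0.71, -1.34,  2.41,  1.83,  0.83, -0.25]), np.float64(0.0)), (array([ 0.69,  0.69, -1.21,  2.3 ,  1.66,  0.33,  0.56]), np.float64(0.0)), (array([ 0.68,  0.85, -1.26,  2.34,  1.88,  0.49,  0.39]), np.float64(0.0))]
t 15.95 pos [ 0.539  -0.0987  0.148 ] ft [ 0.947  -0.5421 -5.4631] grip 0.3392585667108722 60.584585666656494 q [ 1.0726  0.6739 -1.1833  2.3274  1.8227  0.3685  0.3195]
 turn total(norm) [-0.1787  0.0032 -0.2575] rows>= 4.0 | shift in cur frame [-0.099   0.4423  0.0601] | after turn [-0.2601  0.3351  0.1705] mm [-11.4473 228.3274   2.045 ] rows>= 6.0
```

```bash
cat > rows.py <<'E'
from g import *
from plant import manip
def rows(p,Rt,n):
    s=manip.observe();C=R.from_rotvec(s['ee_rot']);w=(C.inv()*Rt).as_rotvec();d=(p-s['ee_pos'])/n
    print('turn/row',(w/n/(np.pi/2)).round(4))
    for i in range(n): print((C.inv().apply(d)*2).round(4).tolist()); C=C*R.from_rotvec(w/n)
E
python3 -c "
from rows import *
F=np.array([P[0],P[1],P[2]+.6])
rows(frm(F,[-.0136,0,.15]),lean(F[2],np.deg2rad(34)),12)"
```

```text
turn/row [-0.0149  0.0003 -0.0215]
[-0.0083, 0.0369, 0.005]
[-0.0095, 0.0364, 0.0059]
[-0.0107, 0.0359, 0.0067]
[-0.0119, 0.0354, 0.0075]
[-0.0131, 0.0348, 0.0083]
[-0.0143, 0.0341, 0.0091]
[-0.0154, 0.0334, 0.0099]
[-0.0165, 0.0326, 0.0107]
[-0.0176, 0.0318, 0.0114]
[-0.0187, 0.0309, 0.0122]
[-0.0197, 0.03, 0.0129]
[-0.0207, 0.029, 0.0136]
```

Emit:
jog_arm(moves=[[[-0.0083, 0.0369, 0.005], [-0.0149, 0.0003, -0.0215], 1], [[-0.0095, 0.0364, 0.0059], [-0.0149, 0.0003, -0.0215], 1], [[-0.0107, 0.0359, 0.0067], [-0.0149, 0.0003, -0.0215], 1], [[-0.0119, 0.0354, 0.0075], [-0.0149, 0.0003, -0.0215], 1], [[-0.0131, 0.0348, 0.0083], [-0.0149, 0.0003, -0.0215], 1], [[-0.0143, 0.0341, 0.0091], [-0.0149, 0.0003, -0.0215], 1], [[-0.0154, 0.0334, 0.0099], [-0.0149, 0.0003, -0.0215], 1], [[-0.0165, 0.0326, 0.0107], [-0.0149, 0.0003, -0.0215], 1], [[-0.0176, 0.0318, 0.0114], [-0.0149, 0.0003, -0.0215], 1], [[-0.0187, 0.0309, 0.0122], [-0.0149, 0.0003, -0.0215], 1], [[-0.0197, 0.03, 0.0129], [-0.0149, 0.0003, -0.0215], 1], [[-0.0207, 0.029, 0.0136], [-0.0149, 0.0003, -0.0215], 1]])

```text
t: 16.95
ee_pos: [0.5258, 0.1297, 0.1467]
ee_rot: [-1.004, 2.379, 0.31]
ft_force: [-0.4, 0.5, -6.7]
gripper_width: 0.343
grip_force: 60.8
```

Emit:
jog_arm(moves=[[[0, 0, 0], [0, 0, 0], 1], [[0, 0, 0], [0, 0, 0], 1]])

```text
t: 17.12
ee_pos: [0.526, 0.1301, 0.1471]
ee_rot: [-1.004, 2.378, 0.311]
ft_force: [-0.2, -0.2, -7.2]
gripper_width: 0.339
grip_force: 61.0
```

Run:
```python
from g import *
from plant import manip
import cv2
F=np.array([P[0],P[1],P[2]+.6]);r=lean(F[2],np.deg2rad(34))
plan(frm(F,[-.0136,0,.1043]),r,False)
from h import proj
s=manip.camera('side')['frame'];o=manip.outline_of('knob','side')
# knob blue centroid (side) vs prediction from TCP
hsv=cv2.cvtColor(s,cv2.COLOR_RGB2HSV);m=cv2.inRange(hsv,(105,120,40),(130,255,255));m[:110]=0;m[230:]=0;m[:,:230]=0;m[:,360:]=0
n,l,st,c=cv2.connectedComponentsWithStats(m);print([(st[i].tolist(),c[i].round(1).tolist()) for i in range(1,n) if st[i][4]>10]);print([(d['p'],d['xy']) for d in o[:2]])
t=manip.observe();C=R.from_rotvec(t['ee_rot']);yaw=F[2]
base=t['ee_pos']-R.from_euler('z',yaw).apply([-.0136,0,.0423])
for z in(.110,.125,.140): print(z,proj('s',base+[0,0,z]))
cv2.imwrite('pics/carry.png',cv2.resize(s[90:240,200:360][:,:,::-1],(640,600),interpolation=cv2.INTER_CUBIC))
```

```text
t 17.12 pos [0.526  0.1301 0.1471] ft [-0.2398 -0.1605 -7.1787] grip 0.3385700790562543 60.97676396369934 q [ 0.6705  0.6719 -1.1671  2.3099  1.6896  0.302   0.5307]
 turn total(norm) [ 0.0026 -0.0016 -0.0004] rows>= 1.0 | shift in cur frame [ 0.0464 -0.003   0.0719] | after turn [ 0.0466 -0.0027  0.0718] mm [  1.4919  -0.3926 -42.8029] rows>= 2.0
[([280, 113, 4, 10, 32], [281.9, 117.3])]
[(0.44, [282.9, 117.8])]
0.11 [281.5408 121.3729]
0.125 [281.3918 116.7446]
0.14 [281.2406 112.0527]
```

Emit:
jog_arm(moves=[[[0.0069, -0.0004, 0.0106], [0.0004, -0.0003, 0], 1], [[0.0069, -0.0004, 0.0106], [0.0004, -0.0003, 0], 1], [[0.0069, -0.0004, 0.0106], [0.0004, -0.0003, 0], 1], [[0.0069, -0.0004, 0.0106], [0.0004, -0.0003, 0], 1], [[0.0069, -0.0004, 0.0106], [0.0004, -0.0003, 0], 1], [[0.0069, -0.0004, 0.0106], [0.0004, -0.0003, 0], 1], [[0, 0, 0], [0, 0, 0], 1], [[0, 0, 0], [0, 0, 0], 1]])

```text
t: 17.88
ee_pos: [0.5276, 0.1286, 0.1094]
ee_rot: [-0.998, 2.376, 0.308]
ft_force: [-0.1, 0.8, -6.9]
gripper_width: 0.344
grip_force: 61.0
```

Run:
```python
from g import *
F=np.array([P[0],P[1],P[2]+.6]);r=lean(F[2],np.deg2rad(34))
plan(frm(F,[-.0136,0,.1043]),r,False)
```

```text
t 17.88 pos [0.5276 0.1286 0.1094] ft [-0.0602  0.7598 -6.9032] grip 0.3438619333489519 61.00542426109314 q [ 0.6715  0.8101 -1.2249  2.3436  1.8931  0.4499  0.3708]
 turn total(norm) [-0.0001  0.0006 -0.002 ] rows>= 1.0 | shift in cur frame [0.0046 0.0016 0.0093] | after turn [0.0046 0.0016 0.0093] mm [-0.0853  1.0565 -5.1484] rows>= 1.0
```

Emit:
jog_arm(moves=[[[0.0011, 0.0008, 0.0017], [0, 0, 0], 1], [[0.0011, 0.0008, 0.0017], [0, 0, 0], 1], [[0.0011, 0, 0.0017], [0, 0, 0], 1], [[0.0011, 0, 0.0017], [0, 0, 0], 1], [[0, 0, 0], [0, 0, 0], 1], [[0, 0, 0], [0, 0, 0], 1]])

```text
t: 18.38
ee_pos: [0.5273, 0.1301, 0.106]
ee_rot: [-1.0, 2.374, 0.307]
ft_force: [-0.3, -0.1, -6.2]
gripper_width: 0.337
grip_force: 61.0
```

Emit:
jog_arm(moves=[[[0.0011, 0, 0.0017], [0, 0, 0], 1], [[0.0011, 0, 0.0017], [0, 0, 0], 1], [[0, 0, 0], [0, 0, 0], 1], [[0, 0, 0], [0, 0, 0], 1]])

```text
t: 18.72
ee_pos: [0.5274, 0.1301, 0.1044]
ee_rot: [-1.0, 2.373, 0.306]
ft_force: [-3.7, -4.2, 2.0]
gripper_width: 0.34
grip_force: 62.2
```

Emit:
jog_arm(moves=[[[0.0005, 0, 0.0008], [0, 0, 0], 1], [[0, 0, 0], [0, 0, 0], 1], [[0, 0, 0], [0, 0, 0], 0.55], [[0, 0, 0], [0, 0, 0], 0.4], [[0, 0, 0], [0, 0, 0], 0.3], [[0, 0, 0], [0, 0, 0], 0.3], [[0, 0, 0], [0, 0, 0], 0.3]])

```text
t: 19.3
ee_pos: [0.5276, 0.1303, 0.1037]
ee_rot: [-0.999, 2.374, 0.307]
ft_force: [0.1, 0.2, 0.0]
gripper_width: 0.704
grip_force: 0.0
```

```bash
cat > knob.py <<'E'
from g import *
from plant import manip
import cv2
from h import proj,K,T
s=manip.camera('side')['frame']
hsv=cv2.cvtColor(s,cv2.COLOR_RGB2HSV);m=cv2.inRange(hsv,(105,120,40),(130,255,255));m[:100]=0;m[230:]=0;m[:,:230]=0;m[:,360:]=0
n,l,st,c=cv2.connectedComponentsWithStats(m);print([(st[i].tolist(),c[i].round(1).tolist()) for i in range(1,n) if st[i][4]>10])
for z in(.0,.062,.124,.172,.187,.202): print(z,proj('s',[P[0],P[1],z]).round(1))
cv2.imwrite('pics/k%d.png'%int(manip.observe()['t']*100),s[:,:,::-1])
E
python3 knob.py
python3 - <<'E'
from sim import *
from plant import manip
F=np.array([P[0],P[1],P[2]+.6]);th=np.deg2rad(34)
q=manip.observe()['qpos'];p,r=fk(q);p=manip.observe()['ee_pos']
b=-r.as_matrix()[:,2]
for f in (.2,.3,.45,.6):
  r2=lean(P[2]+f,th);K=np.array([P[0],P[1],.183]);b2=-r2.as_matrix()[:,2]
  print(f,follow(q,[(p+.08*b,r),(K+.07*b2,r2),(K,r2),(K-[0,0,.03],r2)])[2])
plan(p+.08*b,r,False)
E
```

```text
[([269, 100, 8, 6, 47], [272.4, 102.4]), ([279, 125, 7, 11, 60], [282.3, 129.7])]
0.0 [283.9 181.1]
0.062 [283.4 164.9]
0.124 [282.8 147.9]
0.172 [282.4 134. ]
0.187 [282.2 129.5]
0.202 [282.1 125. ]
0.2 [(array([ 0.81,  0.6 , -1.23,  2.35,  1.52,  0.24,  0.73]), np.float64(0.001)), (array([ 0.72,  0.38, -1.32,  2.33,  1.4 ,  0.41,  0.25]), np.float64(0.0)), (array([ 0.56,  0.59, -1.26,  2.33,  1.72,  0.6 , -0.03]), np.float64(0.0)), (array([ 0.52,  0.67, -1.26,  2.37,  1.84,  0.68, -0.14]), np.float64(0.0))]
0.3 [(array([ 0.81,  0.6 , -1.23,  2.35,  1.52,  0.24,  0.73]), np.float64(0.001)), (array([ 0.77,  0.39, -1.31,  2.32,  1.3 ,  0.33,  0.49]), np.float64(0.0)), (array([ 0.61,  0.6 , -1.27,  2.32,  1.7 ,  0.52,  0.12]), np.float64(0.0)), (array([ 0.58,  0.69, -1.27,  2.35,  1.83,  0.61,  0.01]), np.float64(0.0))]
0.45 [(array([ 0.81,  0.6 , -1.23,  2.35,  1.52,  0.24,  0.73]), np.float64(0.001)), (array([ 0.88,  0.48, -1.4 ,  2.28,  1.11,  0.34,  0.87]), np.float64(0.002)), (array([ 0.67,  0.62, -1.28,  2.29,  1.59,  0.43,  0.41]), np.float64(0.0)), (array([ 0.65,  0.72, -1.29,  2.32,  1.76,  0.52,  0.27]), np.float64(0.001))]
0.6 [(array([ 0.81,  0.6 , -1.23,  2.35,  1.52,  0.24,  0.73]), np.float64(0.001)), (array([ 0.92,  0.53, -1.4 ,  2.23,  0.81,  0.34,  1.36]), np.float64(0.003)), (array([ 0.65,  0.57, -1.13,  2.25,  1.29,  0.23,  0.89]), np.float64(0.002)), (array([ 0.66,  0.68, -1.19,  2.28,  1.62,  0.33,  0.59]), np.float64(0.001))]
t 19.35 pos [0.5275 0.1302 0.1036] ft [0.5178 0.4229 0.2671] grip 0.703487040097636 0.0 q [ 0.6666  0.8313 -1.2316  2.3491  1.919   0.474   0.3516]
 turn total(norm) [-0. -0.  0.] rows>= 1.0 | shift in cur frame [ 0.   -0.   -0.16] | after turn [-0.   -0.   -0.16] mm [-31.3452 -32.1195  66.2255] rows>= 2.0
```

Emit:
jog_arm(moves=[[[0, 0, -0.016], [0, 0, 0], 0.3], [[0, 0, -0.036], [0, 0, 0], 0.3], [[0, 0, -0.036], [0, 0, 0], 0.3], [[0, 0, -0.036], [0, 0, 0], 0.3], [[0, 0, -0.036], [0, 0, 0], 0.3], [[0, 0, 0], [0, 0, 0], 0.3]])

```text
t: 19.85
ee_pos: [0.4956, 0.0972, 0.1721]
ee_rot: [-0.999, 2.373, 0.303]
ft_force: [1.0, 0.3, -0.4]
gripper_width: 0.697
grip_force: 0.0
```

```bash
python3 -c "
from rows import *
th=np.deg2rad(34)
r=lean(P[2]+.25,th);b=-r.as_matrix()[:,2];K=np.array([P[0],P[1],.183])
print(manip.observe()['ee_pos'],manip.observe()['qpos']);rows(K+.07*b,r,8)"
```

```text
[0.4956 0.0972 0.1721] [ 0.787   0.5653 -1.1682  2.3564  1.5229  0.1858  0.7181]
turn/row [0.0153 0.0002 0.023 ]
[-0.0143, 0.0033, -0.0111]
[-0.0142, 0.0035, -0.0112]
[-0.014, 0.0038, -0.0113]
[-0.0139, 0.004, -0.0114]
[-0.0137, 0.0042, -0.0115]
[-0.0136, 0.0044, -0.0116]
[-0.0134, 0.0046, -0.0117]
[-0.0132, 0.0048, -0.0119]
```

Emit:
jog_arm(moves=[[[-0.0143, 0.0033, -0.0111], [0.0153, 0.0002, 0.023], 0.4], [[-0.0142, 0.0035, -0.0112], [0.0153, 0.0002, 0.023], 0.4], [[-0.014, 0.0038, -0.0113], [0.0153, 0.0002, 0.023], 0.4], [[-0.0139, 0.004, -0.0114], [0.0153, 0.0002, 0.023], 0.4], [[-0.0137, 0.0042, -0.0115], [0.0153, 0.0002, 0.023], 0.4], [[-0.0136, 0.0044, -0.0116], [0.0153, 0.0002, 0.023], 0.4], [[-0.0134, 0.0046, -0.0117], [0.0153, 0.0002, 0.023], 0.4], [[-0.0132, 0.0048, -0.0119], [0.0153, 0.0002, 0.023], 0.4], [[0, 0, 0], [0, 0, 0], 0.4], [[0, 0, 0], [0, 0, 0], 0.4]])

```text
t: 20.68
ee_pos: [0.5025, 0.1235, 0.2389]
ee_rot: [-0.572, 2.493, 0.177]
ft_force: [-0.5, -0.1, 0.1]
gripper_width: 0.603
grip_force: 0.0
```

```bash
python3 knob.py; python3 -c "
from g import *
th=np.deg2rad(34)
r=lean(P[2]+.25,th);K=np.array([P[0],P[1],.183])
plan(K,r,False)"
```

```text
[([230, 100, 4, 9, 32], [231.3, 104.2]), ([269, 100, 8, 7, 48], [272.4, 102.5]), ([238, 104, 12, 4, 27], [242.9, 106.3]), ([279, 125, 7, 11, 61], [282.2, 129.6])]
0.0 [283.9 181.1]
0.062 [283.4 164.9]
0.124 [282.8 147.9]
0.172 [282.4 134. ]
0.187 [282.2 129.5]
0.202 [282.1 125. ]
t 20.73 pos [0.5023 0.1229 0.2383] ft [-0.5086 -0.3079 -0.2891] grip 0.5994740470291511 0.0 q [ 0.7166  0.3668 -1.2606  2.3275  1.3691  0.3324  0.3542]
 turn total(norm) [ 0.0021 -0.0008  0.0009] rows>= 1.0 | shift in cur frame [-0.002  -0.0008  0.1347] | after turn [-0.0019 -0.0003  0.1347] mm [ 34.7059  16.5139 -55.3078] rows>= 2.0
```

Emit:
jog_arm(moves=[[[-0.002, -0.0006, 0.018], [0, 0, 0], 0.4], [[0, 0, 0.022], [0, 0, 0], 0.4], [[0, 0, 0.022], [0, 0, 0], 0.4], [[0, 0, 0.022], [0, 0, 0], 0.4], [[0, 0, 0.022], [0, 0, 0], 0.4], [[0, 0, 0.022], [0, 0, 0], 0.4], [[0, 0, 0], [0, 0, 0], 0.6], [[0, 0, 0], [0, 0, 0], 0.7], [[0, 0, 0], [0, 0, 0], 0.7], [[0, 0, 0], [0, 0, 0], 0.7]])

```text
t: 21.57
ee_pos: [0.5352, 0.1385, 0.1863]
ee_rot: [-0.57, 2.495, 0.177]
ft_force: [-0.3, -0.1, 0.6]
gripper_width: 0.303
grip_force: 0.0
```

```bash
python3 -c "
from g import *
th=np.deg2rad(34)
r=lean(P[2]+.25,th);K=np.array([P[0],P[1],.183])
plan(K,r,False)"
```

```text
t 21.57 pos [0.5352 0.1385 0.1863] ft [-0.3399 -0.077   0.586 ] grip 0.30329946959965814 0.0 q [ 0.5537  0.5412 -1.1894  2.3273  1.7218  0.482   0.0241]
 turn total(norm) [ 0.0019 -0.0007 -0.    ] rows>= 1.0 | shift in cur frame [ 0.0004 -0.      0.0078] | after turn [0.0004 0.     0.0078] mm [ 1.8153  0.8748 -3.3477] rows>= 1.0
```

Emit:
jog_arm(moves=[[[0, 0, 0], [0, 0, 0], 0.78], [[0, 0, 0], [0, 0, 0], 0.78], [[0, 0, 0], [0, 0, 0], 0.79], [[0, 0, 0], [0, 0, 0], 0.79]])

```text
t: 21.9
ee_pos: [0.5353, 0.1389, 0.1864]
ee_rot: [-0.57, 2.495, 0.177]
ft_force: [-0.4, 0.0, 1.2]
gripper_width: 0.209
grip_force: 1.1
```

Emit:
jog_arm(moves=[[[0, 0, 0], [0, 0, 0], 0.81], [[0, 0, 0], [0, 0, 0], 0.82], [[0, 0, 0], [0, 0, 0], 0.82]])

```text
t: 22.15
ee_pos: [0.5352, 0.1389, 0.1861]
ee_rot: [-0.57, 2.495, 0.178]
ft_force: [-2.0, 0.3, 2.1]
gripper_width: 0.194
grip_force: 52.0
```

```bash
python3 knob.py
```

```text
[([230, 100, 4, 9, 35], [231.5, 104.1]), ([273, 100, 4, 6, 19], [274.7, 102.2])]
0.0 [283.9 181.1]
0.062 [283.4 164.9]
0.124 [282.8 147.9]
0.172 [282.4 134. ]
0.187 [282.2 129.5]
0.202 [282.1 125. ]
```

Emit:
jog_arm(moves=[[[0.0011, 0, 0.0017], [0, 0, 0], 0.82], [[0.0011, 0, 0.0017], [0, 0, 0], 0.82], [[0.0011, 0, 0.0017], [0, 0, 0], 0.82], [[0.0011, 0, 0.0017], [0, 0, 0], 0.82], [[0.0011, 0, 0.0017], [0, 0, 0], 0.82], [[0.0011, 0, 0.0017], [0, 0, 0], 0.82], [[0.0011, 0, 0.0017], [0, 0, 0], 0.82], [[0.0011, 0, 0.0017], [0, 0, 0], 0.82], [[0.0011, 0, 0.0017], [0, 0, 0], 0.82], [[0.0011, 0, 0.0017], [0, 0, 0], 0.82]])

```text
t: 23.03
ee_pos: [0.5354, 0.1389, 0.1758]
ee_rot: [-0.57, 2.495, 0.178]
ft_force: [-3.0, -0.5, 0.8]
gripper_width: 0.193
grip_force: 51.9
```

Emit:
jog_arm(moves=[[[0.0011, 0, 0.0017], [0, 0, 0], 0.82], [[0.0011, 0, 0.0017], [0, 0, 0], 0.82], [[0.0011, 0, 0.0017], [0, 0, 0], 0.82], [[0, 0, 0], [0, 0, 0], 0.82]])

```text
t: 23.37
ee_pos: [0.5354, 0.1389, 0.1726]
ee_rot: [-0.57, 2.495, 0.178]
ft_force: [-3.0, 0.3, -2.2]
gripper_width: 0.192
grip_force: 51.8
```

Emit:
jog_arm(moves=[[[0.0011, 0, 0.0017], [0, 0, 0], 0.82], [[0.0011, 0, 0.0017], [0, 0, 0], 0.82], [[0.0011, 0, 0.0017], [0, 0, 0], 0.82], [[0, 0, 0], [0, 0, 0], 0.82]])

```text
t: 23.7
ee_pos: [0.5355, 0.1389, 0.1697]
ee_rot: [-0.57, 2.495, 0.177]
ft_force: [-3.5, -1.1, -1.5]
gripper_width: 0.196
grip_force: 51.8
```

Emit:
jog_arm(moves=[[[0.0011, 0, 0.0017], [0, 0, 0], 0.82], [[0.0011, 0, 0.0017], [0, 0, 0], 0.82], [[0.0011, 0, 0.0017], [0, 0, 0], 0.82], [[0, 0, 0], [0, 0, 0], 0.82]])

```text
t: 24.03
ee_pos: [0.5355, 0.1389, 0.1666]
ee_rot: [-0.57, 2.495, 0.178]
ft_force: [-2.1, -1.0, -0.9]
gripper_width: 0.19
grip_force: 51.9
```

```bash
python3 knob.py; python3 -c "
from g import *
plan([P[0],P[1],.15],lean(P[2]+.25,np.deg2rad(34)),False)"
```

```text
[([268, 100, 9, 6, 40], [272.9, 102.1]), ([230, 104, 4, 5, 15], [231.2, 106.5])]
0.0 [283.9 181.1]
0.062 [283.4 164.9]
0.124 [282.8 147.9]
0.172 [282.4 134. ]
0.187 [282.2 129.5]
0.202 [282.1 125. ]
t 24.08 pos [0.5355 0.1389 0.1666] ft [-2.8296  0.4922 -1.958 ] grip 0.19473171753591306 51.85490548610687 q [ 0.5364  0.601  -1.199   2.3493  1.8147  0.5448 -0.0592]
 turn total(norm) [ 0.002  -0.001  -0.0002] rows>= 1.0 | shift in cur frame [ 0.016  -0.0005  0.0293] | after turn [ 0.0161 -0.0004  0.0293] mm [  1.4578   0.4718 -16.6382] rows>= 1.0
```

Emit:
jog_arm(moves=[[[0.0011, 0, 0.0017], [0, 0, 0], 0.82], [[0.0011, 0, 0.0017], [0, 0, 0], 0.82], [[0.0011, 0, 0.0017], [0, 0, 0], 0.82], [[0, 0, 0], [0, 0, 0], 0.82]])

```text
t: 24.42
ee_pos: [0.5356, 0.139, 0.1636]
ee_rot: [-0.57, 2.495, 0.177]
ft_force: [-2.8, -0.9, -1.4]
gripper_width: 0.191
grip_force: 51.9
```

Emit:
jog_arm(moves=[[[0.0011, 0, 0.0017], [0, 0, 0], 0.82], [[0.0011, 0, 0.0017], [0, 0, 0], 0.82], [[0, 0, 0], [0, 0, 0], 0.82]])

```text
t: 24.67
ee_pos: [0.5356, 0.139, 0.1616]
ee_rot: [-0.57, 2.495, 0.177]
ft_force: [-3.3, -2.1, -1.2]
gripper_width: 0.193
grip_force: 51.9
```

Emit:
jog_arm(moves=[[[0.0011, 0, 0.0017], [0, 0, 0], 0.82], [[0.0011, 0, 0.0017], [0, 0, 0], 0.82], [[0, 0, 0], [0, 0, 0], 0.82]])

```text
t: 24.92
ee_pos: [0.5357, 0.1391, 0.1596]
ee_rot: [-0.57, 2.495, 0.178]
ft_force: [-3.4, -0.8, -0.5]
gripper_width: 0.19
grip_force: 51.9
```

Emit:
jog_arm(moves=[[[0.0011, 0, 0.0017], [0, 0, 0], 0.82], [[0.0011, 0, 0.0017], [0, 0, 0], 0.82], [[0, 0, 0], [0, 0, 0], 0.82]])

```text
t: 25.17
ee_pos: [0.536, 0.1393, 0.1579]
ee_rot: [-0.57, 2.494, 0.178]
ft_force: [-4.5, -1.8, 1.5]
gripper_width: 0.192
grip_force: 52.2
```

Emit:
jog_arm(moves=[[[0.0011, 0, 0.0017], [0, 0, 0], 0.82], [[0, 0, 0], [0, 0, 0], 0.82], [[0, 0, 0], [0, 0, 0], 0.82]])

```text
t: 25.42
ee_pos: [0.5367, 0.1397, 0.1577]
ee_rot: [-0.57, 2.493, 0.177]
ft_force: [-5.2, -1.8, 8.8]
gripper_width: 0.195
grip_force: 52.9
```

Emit:
jog_arm(moves=[[[0.0011, 0, 0.0017], [0, 0, 0], 0.82], [[0, 0, 0], [0, 0, 0], 0.82], [[0, 0, 0], [0, 0, 0], 0.82]])

```text
t: 25.67
ee_pos: [0.5373, 0.1401, 0.1575]
ee_rot: [-0.57, 2.491, 0.177]
ft_force: [-5.4, -2.6, 16.1]
gripper_width: 0.195
grip_force: 53.6
```

Emit:
jog_arm(moves=[[[-0.0011, 0, -0.0017], [0, 0, 0], 0.82], [[-0.0009, 0, -0.0014], [0, 0, 0], 0.82], [[0, 0, 0], [0, 0, 0], 0.82], [[0, 0, 0], [0, 0, 0], 0.81], [[0, 0, 0], [0, 0, 0], 0.8], [[0, 0, 0], [0, 0, 0], 0.79], [[0, 0, 0], [0, 0, 0], 0.75], [[0, 0, 0], [0, 0, 0], 0.6], [[0, 0, 0], [0, 0, 0], 0.4], [[0, 0, 0], [0, 0, 0], 0.4]])

```text
t: 26.5
ee_pos: [0.536, 0.1391, 0.1576]
ee_rot: [-0.569, 2.495, 0.177]
ft_force: [-0.4, 0.6, 0.4]
gripper_width: 0.6
grip_force: 0.0
```

Emit:
jog_arm(moves=[[[0, 0, -0.02], [0, 0, 0], 0.4], [[0, 0, -0.03], [0, 0, 0], 0.4], [[0, 0, -0.03], [0, 0, 0], 0.4], [[0, 0, -0.03], [0, 0, 0], 0.4], [[0, 0, -0.03], [0, 0, 0], 0.4], [[0, 0, 0], [0, 0, 0], 0.4]])

```text
t: 27.0
ee_pos: [0.5003, 0.1219, 0.2174]
ee_rot: [-0.57, 2.493, 0.175]
ft_force: [0.7, 0.4, -0.7]
gripper_width: 0.598
grip_force: 0.0
```

```bash
python3 knob.py; python3 -c "
from g import *
from plant import manip
s=manip.observe();print(s['qpos'],s['ee_pos'])
from h import proj
for z in (.143,.158,.173): print(proj('s',[P[0],P[1],z]))"
```

```text
[([269, 100, 8, 6, 47], [272.4, 102.4]), ([230, 104, 4, 5, 12], [230.9, 106.6]), ([280, 133, 6, 12, 62], [282.6, 138.1])]
0.0 [283.9 181.1]
0.062 [283.4 164.9]
0.124 [282.8 147.9]
0.172 [282.4 134. ]
0.187 [282.2 129.5]
0.202 [282.1 125. ]
[ 0.6543  0.4029 -1.2089  2.3663  1.5995  0.3515  0.1249] [0.5009 0.1214 0.2167]
[282.646  142.4455]
[282.509  138.1054]
[282.3703 133.7075]
```

Run:
```python
from sim import *
from rows import rows
from plant import manip
q=manip.observe()['qpos']
F=np.array([P[0],P[1],P[2]+.6]);a=np.deg2rad(15);yw=P[2]+.15;r=lean(yw,a)
off=R.from_euler('z',yw).apply([-.0255*np.sin(a),0,.0255*np.cos(a)])
rol=frm(F,[-.048,0,.117]);t0=rol+off
print(t0)
for fl in(0,np.pi):
    rr=r*R.from_euler('z',fl)
    print(follow(q,[(t0+[0,0,.05],rr),(t0+[0,0,.01],rr),(t0-[0,0,.03],rr)])[2])
rows(t0+[0,0,.05],r,8)
```

```text
[0.4973 0.1028 0.1416]
[(array([ 0.6 ,  0.56, -1.3 ,  2.14,  0.93,  0.78,  0.67]), np.float64(0.001)), (array([ 0.53,  0.6 , -1.21,  2.19,  1.06,  0.72,  0.55]), np.float64(0.0)), (array([ 0.46,  0.66, -1.13,  2.23,  1.21,  0.67,  0.41]), np.float64(0.0))]
[(array([-0.06,  0.33, -0.35,  2.41,  1.89,  0.17,  2.82]), np.float64(6.13)), (array([-0.07,  0.4 , -0.33,  2.4 ,  1.9 ,  0.17,  2.82]), np.float64(4.559)), (array([-0.08,  0.47, -0.31,  2.38,  1.92,  0.17,  2.82]), np.float64(3.052))]
turn/row [0.0033 0.0264 0.0073]
[0.0059, -0.0038, 0.0036]
[0.0057, -0.0039, 0.0039]
[0.0054, -0.0039, 0.0041]
[0.0052, -0.0039, 0.0044]
[0.005, -0.004, 0.0046]
[0.0048, -0.004, 0.0048]
[0.0045, -0.004, 0.005]
[0.0042, -0.0041, 0.0052]
```

Emit:
jog_arm(moves=[[[0.0059, -0.0038, 0.0036], [0.0033, 0.0264, 0.0073], 1], [[0.0057, -0.0039, 0.0039], [0.0033, 0.0264, 0.0073], 1], [[0.0054, -0.0039, 0.0041], [0.0033, 0.0264, 0.0073], 1], [[0.0052, -0.0039, 0.0044], [0.0033, 0.0264, 0.0073], 1], [[0.005, -0.004, 0.0046], [0.0033, 0.0264, 0.0073], 1], [[0.0048, -0.004, 0.0048], [0.0033, 0.0264, 0.0073], 1], [[0.0045, -0.004, 0.005], [0.0033, 0.0264, 0.0073], 1], [[0.0042, -0.0041, 0.0052], [0.0033, 0.0264, 0.0073], 1], [[0, 0, 0], [0, 0, 0], 1], [[0, 0, 0], [0, 0, 0], 1]])

```text
t: 27.88
ee_pos: [0.4972, 0.1037, 0.1897]
ee_rot: [-0.502, 2.842, 0.071]
ft_force: [0.1, -0.6, -0.3]
gripper_width: -0.001
grip_force: 0.0
```

Run:
```python
from g import *
from plant import manip
import cv2
from h import proj
F=np.array([P[0],P[1],P[2]+.6]);a=np.deg2rad(15);yw=P[2]+.15;r=lean(yw,a)
off=R.from_euler('z',yw).apply([-.0255*np.sin(a),0,.0255*np.cos(a)])
plan(frm(F,[-.048,0,.117])+off+[0,0,.012],r,False)
im=manip.camera('side')['frame'];hsv=cv2.cvtColor(im,cv2.COLOR_RGB2HSV)
m=cv2.inRange(hsv,(0,150,60),(8,255,255))|cv2.inRange(hsv,(172,150,60),(180,255,255));m[:130]=0;m[190:]=0
n,l,st,c=cv2.connectedComponentsWithStats(m);print([(st[i].tolist(),c[i].round(1).tolist()) for i in range(1,n) if st[i][4]>6])
print('pred roller',proj('s',frm(F,[-.047,0,.117])),'mid',proj('s',frm(F,[-.03,0,.109])))
cv2.imwrite('pics/lk.png',cv2.resize(im[100:200,220:330][:,:,::-1],(660,600),interpolation=cv2.INTER_CUBIC))
```

```text
t 27.88 pos [0.4972 0.1037 0.1897] ft [ 0.1383 -0.558  -0.2721] grip -0.0012962962291311908 0.0 q [ 0.5702  0.5295 -1.2314  2.142   0.8873  0.7276  0.713 ]
 turn total(norm) [ 0.0027 -0.0013  0.0004] rows>= 1.0 | shift in cur frame [ 0.0191 -0.0021  0.0696] | after turn [ 0.0192 -0.0018  0.0696] mm [  0.0544  -0.9492 -36.103 ] rows>= 1.0
[([273, 156, 6, 3, 9], [275.0, 157.1])]
pred roller [273.1536 157.5719] mid [276.8097 156.9894]
```

View pics/lk.png

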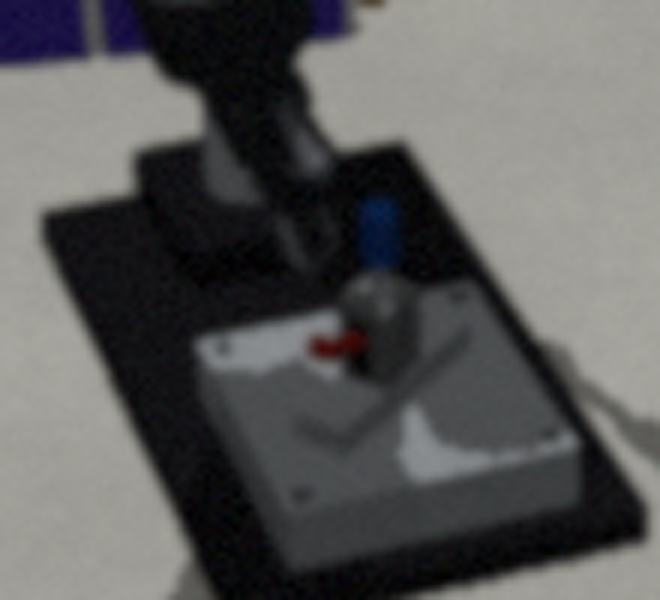

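Emit:
jog_arm(moves=[[[0.0032, -0.0003, 0.0116], [0.0004, -0.0002, 0], 1], [[0.0032, -0.0003, 0.0116], [0.0004, -0.0002, 0], 1], [[0.0032, -0.0003, 0.0116], [0.0004, -0.0002, 0], 1], [[0.0032, -0.0003, 0.0116], [0.0004, -0.0002, 0], 1], [[0.0032, -0.0003, 0.0116], [0.0004, -0.0002, 0], 1], [[0.0032, -0.0003, 0.0116], [0.0004, -0.0002, 0], 1], [[0, 0, 0], [0, 0, 0], 1]])

```text
t: 28.52
ee_pos: [0.4965, 0.1022, 0.1533]
ee_rot: [-0.501, 2.841, 0.064]
ft_force: [0.2, 0.2, -0.6]
gripper_width: -0.001
grip_force: 0.0
```

Emit:
jog_arm(moves=[[[0.001, 0, 0.0038], [0, 0, 0], 1], [[0.001, 0, 0.0038], [0, 0, 0], 1], [[0.001, 0, 0.0038], [0, 0, 0], 1], [[0.001, 0, 0.0038], [0, 0, 0], 1], [[0.001, 0, 0.0038], [0, 0, 0], 1], [[0.001, 0, 0.0038], [0, 0, 0], 1], [[0.001, 0, 0.0038], [0, 0, 0], 1], [[0.001, 0, 0.0038], [0, 0, 0], 1], [[0, 0, 0], [0, 0, 0], 1]])

```text
t: 29.27
ee_pos: [0.4966, 0.102, 0.1383]
ee_rot: [-0.5, 2.84, 0.064]
ft_force: [-0.6, -0.3, 1.0]
gripper_width: 0.002
grip_force: 0.6
```

Emit:
jog_arm(moves=[[[0.001, 0, 0.0038], [0, 0, 0], 1], [[0.001, 0, 0.0038], [0, 0, 0], 1], [[0.001, 0, 0.0038], [0, 0, 0], 1], [[0.001, 0, 0.0038], [0, 0, 0], 1], [[0, 0, 0], [0, 0, 0], 1]])

```text
t: 29.68
ee_pos: [0.4971, 0.1026, 0.1306]
ee_rot: [-0.5, 2.839, 0.065]
ft_force: [-0.0, 0.6, -0.5]
gripper_width: -0.002
grip_force: 0.2
```

Emit:
jog_arm(moves=[[[0.001, 0, 0.0038], [0, 0, 0], 1], [[0.001, 0, 0.0038], [0, 0, 0], 1], [[0.001, 0, 0.0038], [0, 0, 0], 1], [[0.001, 0, 0.0038], [0, 0, 0], 1], [[0, 0, 0], [0, 0, 0], 1]])

```text
t: 30.1
ee_pos: [0.4971, 0.1026, 0.1227]
ee_rot: [-0.5, 2.839, 0.065]
ft_force: [-0.6, -0.5, 0.8]
gripper_width: 0.004
grip_force: 0.3
```

```bash
cat > lk.py <<'E'
from g import *
from plant import manip
import cv2
from h import proj
F=np.array([P[0],P[1],P[2]+.6])
im=manip.camera('side')['frame'];hsv=cv2.cvtColor(im,cv2.COLOR_RGB2HSV)
m=cv2.inRange(hsv,(0,130,40),(10,255,255))|cv2.inRange(hsv,(170,130,40),(180,255,255));m[:130]=0;m[190:]=0;m[:,:240]=0
ys,xs=np.nonzero(m);print('red',sorted(zip(xs.tolist(),ys.tolist())))
for l in(0,.35,.7): print(l,'roller',proj('s',frm(F,[-.012-.038*np.cos(.4-l),0,.102+.038*np.sin(.4-l)])),'mid',proj('s',frm(F,[-.012-.02*np.cos(.4-l),0,.102+.02*np.sin(.4-l)])))
s=manip.observe();C=R.from_rotvec(s['ee_rot']).as_matrix();tip=s['ee_pos']+.019*C[:,2]
print('tip',tip,'in gauge',R.from_euler('z',-F[2]).apply(tip-[F[0],F[1],.062]),'tip px',proj('s',tip),'knob')
E
python3 lk.py; python3 knob.py | head -1
```

```text
red [(273, 163), (273, 164), (274, 162), (274, 163), (274, 164), (275, 162), (275, 163), (275, 164), (276, 160), (276, 161), (277, 158), (277, 159), (277, 160), (277, 161), (278, 156), (278, 157), (278, 158), (278, 159), (278, 160), (278, 161), (279, 156), (279, 157), (279, 158), (279, 159), (279, 160), (280, 157), (280, 158), (280, 159), (501, 141), (501, 143), (506, 149), (514, 154), (519, 161), (520, 161), (521, 154), (527, 171), (534, 184), (535, 174), (535, 179), (536, 173), (537, 174), (540, 182)]
0 roller [273.1562 157.6292] mid [276.7132 156.838 ]
0.35 roller [272.707  161.7603] mid [276.4705 158.9966]
0.7 roller [273.2277 165.1381] mid [276.7305 160.7749]
tip [0.5018 0.1044 0.1045] in gauge [-0.0496  0.0008  0.0425] tip px [272.5555 161.4316] knob
[([230, 100, 5, 9, 38], [231.6, 104.0]), ([269, 100, 8, 6, 46], [272.5, 102.4]), ([280, 133, 6, 12, 66], [282.6, 138.4])]
```

Emit:
jog_arm(moves=[[[0.001, 0, 0.0038], [0, 0, 0], 1], [[0.001, 0, 0.0038], [0, 0, 0], 1], [[0.001, 0, 0.0038], [0, 0, 0], 1], [[0, 0, 0], [0, 0, 0], 1]])

```text
t: 30.53
ee_pos: [0.4972, 0.1027, 0.1169]
ee_rot: [-0.5, 2.839, 0.065]
ft_force: [0.0, 0.3, 0.7]
gripper_width: -0.001
grip_force: 0.1
```

Emit:
jog_arm(moves=[[[0.0005, 0, 0.0019], [0, 0, 0], 1], [[0.0005, 0, 0.0019], [0, 0, 0], 1], [[0, 0, 0], [0, 0, 0], 1]])

```text
t: 30.78
ee_pos: [0.4973, 0.1027, 0.1153]
ee_rot: [-0.5, 2.839, 0.065]
ft_force: [-0.3, -0.3, 3.8]
gripper_width: 0.0
grip_force: 1.9
```

Emit:
jog_arm(moves=[[[0.0005, 0, 0.0019], [0, 0, 0], 1], [[0.0005, 0, 0.0019], [0, 0, 0], 1], [[0, 0, 0], [0, 0, 0], 1]])

```text
t: 31.03
ee_pos: [0.4976, 0.1029, 0.1141]
ee_rot: [-0.5, 2.837, 0.064]
ft_force: [-5.8, -2.8, 19.2]
gripper_width: 0.002
grip_force: 10.2
```

Emit:
jog_arm(moves=[[[0.0005, 0, 0.0019], [0, 0, 0], 1], [[0, 0, 0], [0, 0, 0], 1]])

```text
t: 31.2
ee_pos: [0.4977, 0.103, 0.1136]
ee_rot: [-0.501, 2.837, 0.063]
ft_force: [-9.4, -4.8, 28.4]
gripper_width: 0.001
grip_force: 15.1
```

```bash
python3 lk.py; python3 knob.py | head -1
```

```text
red [(274, 165), (274, 166), (275, 165), (275, 166), (277, 159), (277, 160), (277, 161), (278, 157), (278, 158), (278, 159), (278, 160), (278, 161), (278, 162), (279, 156), (279, 157), (279, 158), (279, 159), (279, 160), (279, 161), (280, 157), (280, 158), (280, 159), (280, 160), (494, 131), (500, 137), (504, 141), (515, 156), (515, 157), (520, 156), (524, 157), (528, 161), (529, 164), (533, 173), (535, 177), (544, 188)]
0 roller [273.1562 157.6292] mid [276.7132 156.838 ]
0.35 roller [272.707  161.7603] mid [276.4705 158.9966]
0.7 roller [273.2277 165.1381] mid [276.7305 160.7749]
tip [0.5023 0.1046 0.0953] in gauge [-0.0491  0.0006  0.0333] tip px [272.8459 163.9525] knob
[([230, 100, 5, 9, 34], [231.6, 104.7]), ([269, 100, 8, 6, 47], [272.4, 102.4]), ([280, 133, 6, 12, 64], [282.6, 138.3])]
```

Emit:
jog_arm(moves=[[[-0.0016, 0, -0.0058], [0, 0, 0], 1], [[-0.005, 0, -0.019], [0, 0, 0], 1], [[-0.008, 0, -0.029], [0, 0, 0], 1], [[-0.008, 0, -0.029], [0, 0, 0], 1], [[-0.008, 0, -0.029], [0, 0, 0], 1], [[0, 0, -0.04], [0, 0, 0], 1], [[0, 0, 0], [0, 0, 0], 1], [[0, 0, 0], [0, 0, 0], 1], [[0, 0, 0], [0, 0, 0], 1]])

```text
t: 32.05
ee_pos: [0.4924, 0.1003, 0.1889]
ee_rot: [-0.499, 2.84, 0.064]
ft_force: [0.2, -0.7, -0.3]
gripper_width: 0.001
grip_force: 0.0
```

```bash
python3 lk.py; python3 knob.py|head -1
python3 - <<'E'
from plant import manip
import cv2,numpy as np
# toggle check: red collar & ball in side view around the middle box; compare with earlier picture tg
for n in('side','top'):
    im=manip.camera(n)['frame']; cv2.imwrite(f'pics/end_{n}.png',im[:,:,::-1])
    hsv=cv2.cvtColor(im,cv2.COLOR_RGB2HSV);m=cv2.inRange(hsv,(0,120,60),(10,255,255))|cv2.inRange(hsv,(170,120,60),(180,255,255))
    x,y,w,h=(285,255,45,40) if n=='side' else (335,215,45,40)
    q,l,st,c=cv2.connectedComponentsWithStats(m[y:y+h,x:x+w]);print(n,[(st[i].tolist(),(c[i]+[x,y]).round(1).tolist()) for i in range(1,q) if st[i][4]>3])
E
```

```text
red [(272, 164), (272, 165), (273, 164), (273, 165), (273, 166), (274, 164), (274, 165), (274, 166), (275, 163), (275, 164), (275, 165), (275, 166), (276, 162), (276, 163), (276, 164), (277, 160), (277, 161), (277, 162), (278, 157), (278, 158), (278, 159), (278, 160), (278, 161), (278, 162), (279, 157), (279, 158), (279, 159), (279, 160), (279, 161), (280, 158), (280, 159), (280, 160), (504, 140), (507, 142), (507, 148), (510, 142), (511, 142), (511, 148), (511, 151), (513, 149), (513, 152), (515, 152), (518, 160), (521, 155), (533, 168), (533, 169), (534, 183), (537, 176), (538, 174), (538, 183), (541, 182), (542, 179), (547, 189)]
0 roller [273.1562 157.6292] mid [276.7132 156.838 ]
0.35 roller [272.707  161.7603] mid [276.4705 158.9966]
0.7 roller [273.2277 165.1381] mid [276.7305 160.7749]
tip [0.4969 0.1021 0.1704] in gauge [-0.0547  0.0026  0.1084] tip px [270.0045 143.0565] knob
[([230, 100, 4, 9, 30], [231.2, 104.3]), ([237, 100, 5, 8, 23], [238.8, 103.9]), ([270, 100, 7, 6, 41], [272.9, 102.4]), ([280, 133, 6, 12, 63], [282.6, 138.2])]
side [([14, 16, 6, 4, 18], [301.5, 272.1]), ([14, 21, 6, 4, 18], [301.6, 277.7]), ([5, 31, 3, 2, 5], [291.2, 286.6])]
top [([20, 17, 3, 2, 4], [355.8, 232.8])]
```

```bash
python3 -c "
from plant import manip
print(manip.sign_off())"
```

```text
the job is handed in; nothing more can be done
None
```

I handed the job in at about 32 s. The toggle is on the green side with its collar home, and the gauge stands on the nest with its rod on the anvil and its lock lever down. The camera pictures and forces agreed with this, but the hand-in returned no verdict.

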